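Set, clamp and stock the revolving cheese display

ROBOT

A 6-joint arm with a two-finger parallel gripper is mounted at the origin on the work surface. World frame = base frame: x ahead of the robot, y to its left, z up, the work surface at z = 0. Lengths are in m, angles in rad, forces in N, time in s.
With the tool pointing down it reaches from about 0.35 to 0.775 m from the base axis. Payload 5.5 kg.
Tool frame: the origin (TCP) lies between the finger pads; the fingertips stand 11 mm ahead of it and the grasp point (between the pads) lies 8 mm behind it (tips_ahead is the distance from the TCP to the fingertips, in m); z points along the fingers, y is the line along which they close (so a half turn about z gives the same grasp; the last joint's range is limited). The gripper opens to 85 mm and grips with 20 to 120 N. Pads are 22 mm wide; open, the fingers measure 114 mm over their backs; the gripper's body (76 mm by 85 mm) begins 54 mm behind the grasp point. The pads swing forward as they close: fully open they stand 13 mm farther back than shut.
Start: joints at [0.967, 0.313, 0.046, 1.304, 0, 1.431], TCP at [0.257, 0.514, 0.242] pointing down, gripper open.
Joint ranges: [-2.76, 2.76], [-0.86, 1.69], [-1.03, 1.26], [-2.2, 2.34], [-1.47, 1.5], [-3.14, 3.14]. Speed limits (rad/s): [2.57, 2.57, 3.14, 3.14, 3.14, 3.14].

INTERFACE

Orientations are given as a unit quaternion [w, x, y, z].
In Python, from workcell import * gives the robot as it stands. The module is installed in compiled form; this text tells all that it offers.
- The arm moves only by the tool jog_arm, never from a script. Its argument "moves" is a list of rows, each an object with "fingers": the closure, from 0 (fully open) to 1 (shut); "slide": the shift along the tool's x, y, z in mm, a list of three; "angular": the turn, a rotation vector about the tool's x, y, z in degrees, a list of three. A call has 1 to 10 rows; each row is the pose to reach, as a shift and turn from the pose commanded when the call began, along the tool's axes at that moment; what a row does not reach only later rows make up. A row lasts 1/12 s, in which the tool goes at most 41.7 mm and 7.16 degrees, less where a joint would pass 70% of its speed; a pose out of reach is approached as far as the arm can. A call with a gripper value outside its range is refused whole. The fingers move at their own pace and stop on an object; "squeeze" is the grip in N (left out, the last holds). Time passes only in rows, so rows that repeat a pose let the fingers close. It gives the time, the measured TCP pose, the force, the opening and the grip force at its end, in the units of the state.
- get_state(): the state, without advancing time (a new reading comes with each control period).
- read_camera(name): name is "side" or "top"; returns a dict with "color" (400x640x3 uint8, red, green, blue), "fovy" (degrees; the focal length in pixels is half the picture's height over the tangent of half this angle, whatever the lens; pixels are square), "cx", "cy" (the principal point, pixels), "D" ([k1, k2, p1, p2, k3] as OpenCV has them; the pictures are not rectified), "world_from_camera" (4x4, takes a point from camera to world coordinates). Camera axes: x right, y down, z forward; pixel columns grow to the right and rows downward; lengths in m; the calibration is good to about 2 mm. A picture is of the moment at which its call begins. There is no depth.
- hand_in(): hands the job in; it is judged then, once.
Trained networks look in a picture, given as the dict that the camera call returned (one of the last four; its "shot" number tells which), for a name from the list of things; names that differ only in an ending like _2 or _b are one class to them, and where a whole thing is asked for, a point or a joint stands for the part that bears it (a point fixed in the world has none). Each returns a list of dicts, best first, with "p" (0 to 1); they miss things now and then, are a little off and sometimes report something else, mostly with a low value. They report only what shows in the picture. A call takes as long as a camera call. They do not tell look-alikes from the thing itself.
- look_for(target, picture): "point" ([column, row] in pixels, amid what is visible of it).
- tip_of(target, picture): "point" ([column, row] in pixels: a listed point, or the origin of a listed thing).
The state is a dict: "clock": time; "joint_pos": joint angles; "qvel": joint speeds; "tau": joint torques, N m; "tcp_pos": TCP position; "orientation": TCP orientation; "wrist_force": force on the tool from outside, world axes, zero at the start; "ft_torque": the same for the moment, N m; "finger_gap": finger opening in m; "grip_force": force on a finger pad.
Only numpy, scipy, OpenCV 4.12 (cv2) and the standard library are available. Lean on these libraries where they do the work, as an engineer would, in place of code of your own. Each camera call takes 0.05 s, during which the arm holds its last target. There are 200 camera calls.

TASK

The clamp of the revolving display stand has worked slack: flip its cam lever fully open, turn the platform click by click until its post stops beside the brass index stud, tighten the adjusting nut until its pointer points at the brass tension pin, and flip the lever fully closed again. Only once it is clamped, stack all the rectangular cheese tubs there are, right way up, in one square column inside the white outline on the platform (long sides along the outline's long sides), and leave the other goods standing where they are.

Things in the scene. Friction and masses are not known exactly. Their poses are not given: they have to be found in the camera images.
- stand: fixed base of the revolving display stand, a dark wooden disc, radius 145 mm, 20 mm thick, with a ledge on its -y side for the quick-release clamp. Origin at the centre of its underside, on the turning axis, z up. In its frame: cam lever hinge at (-55, -135, 78) mm, vertical axis of the adjusting nut at (55, -135) mm.
- index_stud (a point): top of the low brass index stud, 12 mm thick, 50 mm above the table, at the rim of the stand's base at (-67, 116) mm in the stand's frame, i.e. 120 deg anticlockwise from its x axis.
- tension_pin (a point): top of the thin brass tension pin, 8 mm thick, 55 mm above the table, at (55, -177) mm in the stand's frame, beside the nut.
- platform (a joint): turn of the round platform (light wood, radius 120 mm, top 50 mm above the table), rad, anticlockwise from above positive, range -0.2 to 2.75. It clicks every 0.5236 (30 deg): stops at 0, 0.5236, .. 2.618; its value is the post's angle from the stand's x axis. At 2.0944 the post stands beside the index stud. A click takes 2 to 4 N at the post. Braked while the lever is closed.
- post (a point): centre of the top of the platform's upright round wooden post, 16 mm thick, 45 mm tall, 100 mm from the turning axis: the handle for turning it (pinch it from above).
- platform_centre (a point): centre of the platform's top face, on the turning axis, 50 mm above the table. A white outline 106 x 72 mm is painted round it; the x axis lies along the outline's long side, z up (turns with the platform; parallel to the stand's x axis when the platform is at 2.0944).
- lever (a joint): swing of the aluminium cam lever, rad: 0 = closed, lying level along the stand's -x direction; 1.57 = open, upright; range 0 to 1.6; stays where left; it swings in the vertical plane about a hinge along the stand's y axis. About 3 to 6 N at its grip.
- lever_grip (a point): grip point on the cam lever, 68 mm out from its hinge, 79 mm above the table when closed; the lever is 12 mm wide (stand's y), 9 mm thick, and ends 23 mm further out; pinch it across the 12 mm.
- nut (a joint): turn of the steel adjusting nut, rad, clockwise from above positive (tightening), range 0 to 3; stiff, stays where left, 0.15 N m. At 2.0 its pointer points straight at the brass tension pin (the stand's -y direction).
- nut_top (a point): centre of the top of the nut, on its vertical axis, 103 mm above the table (3 mm higher with the lever open). Its grip is an upright flat bar 42 mm long, 12 mm thick, 28 mm tall whose top this is; a small pointer sticks out low at one end of the bar. With the nut at q the pointer lies at the angle (0.4292 - q) anticlockwise from the stand's x axis.
- tub1: closed square-cornered white tub of fresh cheese with a lid, 100 x 66 x 38 mm (x, y, z), about 0.25 kg, grip it across the 66 mm; origin at the centre of its underside, x along the 100 mm. All tubs are alike. Three or four of the tubs are present (None if absent).
- tub2: closed square-cornered white tub of fresh cheese with a lid, 100 x 66 x 38 mm (x, y, z), about 0.25 kg, grip it across the 66 mm; origin at the centre of its underside, x along the 100 mm. All tubs are alike. Three or four of the tubs are present (None if absent).
- tub3: closed square-cornered white tub of fresh cheese with a lid, 100 x 66 x 38 mm (x, y, z), about 0.25 kg, grip it across the 66 mm; origin at the centre of its underside, x along the 100 mm. All tubs are alike. Three or four of the tubs are present (None if absent).
- tub4: closed square-cornered white tub of fresh cheese with a lid, 100 x 66 x 38 mm (x, y, z), about 0.25 kg, grip it across the 66 mm; origin at the centre of its underside, x along the 100 mm. All tubs are alike. Three or four of the tubs are present (None if absent).
- honey_jar: small amber jar, 54 mm wide, 55 mm tall, among the tubs; stays where it is. Origin at the centre of its underside.
- pickle_jar: green glass jar, 70 mm wide, 85 mm tall; stays where it is. Origin at the centre of its underside.
- cheese_wheel: brown-rinded cheese wheel, 120 mm wide, 55 mm tall; stays where it is. Origin at the centre of its underside.
- goat_cheese: little round cheese, 60 mm wide, 32 mm tall; stays where it is. Origin at the centre of its underside.
- bowl: wooden bowl, 110 mm wide, 45 mm tall; stays where it is. Origin at the centre of its underside.
- carafe: amber glass carafe, 120 mm wide, 175 mm tall; stays where it is. Origin at the centre of its underside.
Not all that is in view belongs to the job. Leave any red look-alike of the tub2 alone.

How it is judged:
By the outcome, as a careful person would: the job done as asked, in the order asked, and still so for the second after the job is handed in, with the robot touching nothing.
Of tub1, tub2, tub3, tub4 only 3 to 4 are there at a start; the rules pass over those that are not, and their reading is None.
At some moment in a run one of tub1, tub2, tub3, tub4 may be knocked a few centimetres aside while the robot is not near it.
It also fails if it takes over 208 s, if anything falls off the work surface, if the arm or the gripper's body presses on something with over 40 N, if the wrist force passes 120 N, or if a joint passes its speed limit or range.

## Working session

There is one attempt and no reset: what is moved stays moved. The work goes in short steps, Python scripts to look and compute and a tool call to move; the robot and the scene stay as the last step left them, time stands still between calls to the robot, and variables do not carry over. Pictures are saved under pics/ and viewed, at most 14 in all, crops included, and the job is handed in when it is done.

Besides the shell and the picture viewer there is one more tool, called after ">>>" by a JSON object that holds its "op" and its "data". jog_arm: Moves the arm, as the interface text tells. Its arguments: {"type":"object","properties":{"moves":{"type":"array","items":{"type":"object","properties":{"fingers":{"type":"number"},"slide":{"type":"array","items":{"type":"number"}},"angular":{"type":"array","items":{"type":"number"}}}}},"squeeze":{"type":"number"}},"required":["moves"]}

```bash
mkdir -p pics
cat > h.py <<'E'
from workcell import *
import numpy as np, cv2
from scipy.spatial.transform import Rotation as R
def K(p):
    h,w=p["color"].shape[:2]; f=h/2/np.tan(np.radians(p["fovy"])/2)
    return np.array([[f,0,p["cx"]],[0,f,p["cy"]],[0,0,1.]])
def ray(p,uv):
    n=cv2.undistortPoints(np.array([[uv]],float),K(p),np.array(p["D"],float))[0,0]
    T=np.array(p["world_from_camera"]); return T[:3,3],T[:3,:3]@np.array([n[0],n[1],1])
def atz(p,uv,z):
    o,d=ray(p,uv); return o+d*(z-o[2])/d[2]
def tri(ps,uvs):
    A=np.zeros((3,3));b=np.zeros(3)
    for p,uv in zip(ps,uvs):
        o,d=ray(p,uv);d=d/np.linalg.norm(d);M=np.eye(3)-np.outer(d,d);A+=M;b+=M@o
    return np.linalg.solve(A,b)
def proj(p,X):
    T=np.linalg.inv(np.array(p["world_from_camera"]))
    return cv2.projectPoints(np.array(X,float).reshape(-1,1,3),cv2.Rodrigues(T[:3,:3])[0],T[:3,3],K(p),np.array(p["D"],float))[0][:,0]
def save(p,n): cv2.imwrite("pics/"+n,p["color"][:,:,::-1])
def Rt():
    s=get_state();q=s["orientation"];return R.from_quat([q[1],q[2],q[3],q[0]]),np.array(s["tcp_pos"])
def rel(pos,yaw=None):
    "slide mm in tool axes to bring TCP to pos; yaw(rad) = world angle of tool y axis"
    r,t=Rt(); M=r.as_matrix(); print("slide",np.round(M.T@(np.array(pos)-t)*1e3,1))
    y=np.arctan2(M[1,1],M[0,1]);print("tcp",t.round(4),"tool y yaw deg",np.degrees(y).round(1))
    if yaw is not None:
        z=np.array([0,0,-1.]);yy=np.array([np.cos(yaw),np.sin(yaw),0]);D=np.stack([np.cross(yy,z),yy,z],1)
        for s in (1,-1):
            D2=D*np.array([s,s,1]);print("angular",np.degrees(R.from_matrix(M.T@D2).as_rotvec()).round(1))
E
cat > a.py <<'E'
from h import *
s=get_state();print(s)
t=read_camera("top");sd=read_camera("side");save(t,"t0.png");save(sd,"s0.png")
print(t["world_from_camera"],sd["world_from_camera"],t["fovy"],sd["fovy"])
for n in "index_stud tension_pin post platform_centre lever_grip nut_top stand tub1 honey_jar pickle_jar cheese_wheel goat_cheese bowl carafe".split():
    for nm,p in(("t",t),("s",sd)):
        print(n,nm,[(np.round(d["point"]).astype(int).tolist(),round(d["p"],2)) for d in tip_of(n,p) if d["p"]>.2])
E
python3 a.py
```

```text
{'clock': 0.0, 'joint_pos': array([9.67390365e-01, 3.14003921e-01, 4.49591300e-02, 1.30358918e+00,
       1.41204083e-05, 1.43120303e+00]), 'qvel': array([ 7.49448089e-05,  1.92475641e-03, -4.56199055e-04,  6.49238586e-04,
        1.47234363e-04,  1.49271178e-04]), 'tau': array([-1.28072075e-03, -4.80628037e+01,  2.98532331e+01,  1.93224364e-02,
       -2.56565926e-05, -3.24877661e-06]), 'tcp_pos': array([0.25695026, 0.51384046, 0.24139873]), 'orientation': array([-3.40122468e-04,  2.29833148e-01,  9.73229613e-01, -8.53579153e-04]), 'wrist_force': array([ 0.58636175,  0.21246667, -0.25801242]), 'ft_torque': array([ 0.00431095, -0.01628395, -0.00802382]), 'grip_force': 0.0, 'finger_gap': 0.08539514922504078}
[[ 0.00594443 -0.99753779  0.06987856  0.3971958 ]
 [-0.99988968 -0.00688058 -0.01316376  0.06704066]
 [ 0.01361215 -0.0697926  -0.99746865  1.18633023]
 [ 0.          0.          0.          1.        ]] [[ 0.90270031 -0.18484098  0.38854339 -0.08671355]
 [-0.4293927  -0.44463472  0.78608007 -1.0821092 ]
 [ 0.02746007 -0.87643242 -0.48074126  0.80813667]
 [ 0.          0.        
[... 568 characters left out ...]
84), ([219, 211], 0.83), ([197, 298], 0.67), ([254, 277], 0.66), ([196, 102], 0.59), ([297, 216], 0.58), ([358, 101], 0.38)]
tub1 s [([287, 194], 0.84), ([211, 206], 0.84), ([356, 216], 0.82), ([327, 190], 0.77), ([303, 227], 0.77), ([245, 222], 0.63), ([356, 177], 0.58)]
honey_jar t [([260, 184], 0.69)]
honey_jar s [([318, 208], 0.55)]
pickle_jar t [([360, 102], 0.67)]
pickle_jar s [([420, 231], 0.96)]
cheese_wheel t [([286, 94], 0.7), ([340, 240], 0.32)]
cheese_wheel s [([395, 202], 0.86)]
goat_cheese t [([338, 240], 0.89)]
goat_cheese s [([298, 253], 0.8)]
bowl t [([166, 235], 0.81)]
bowl s [([251, 184], 0.77)]
carafe t [([166, 161], 0.65)]
carafe s [([297, 173], 0.72), ([299, 254], 0.3)]
```

Run:
```python
import cv2
t=cv2.imread("pics/t0.png");s=cv2.imread("pics/s0.png")
cv2.imwrite("pics/t0c.png",cv2.resize(t[50:350,130:530],None,fx=2,fy=2,interpolation=cv2.INTER_CUBIC))
cv2.imwrite("pics/s0c.png",cv2.resize(s[130:355,180:480],None,fx=2.66,fy=2.66,interpolation=cv2.INTER_CUBIC))
```

```text
(no output)
```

View pics/t0c.png

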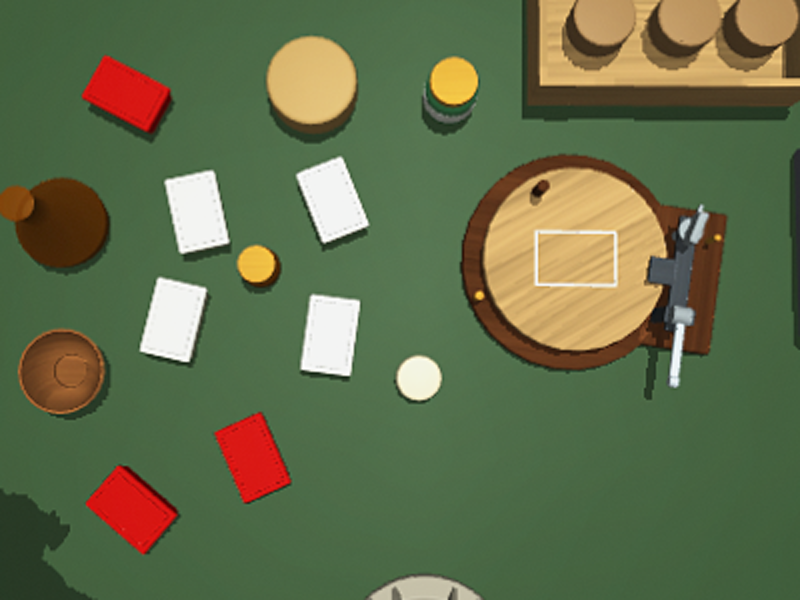

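View pics/s0c.png

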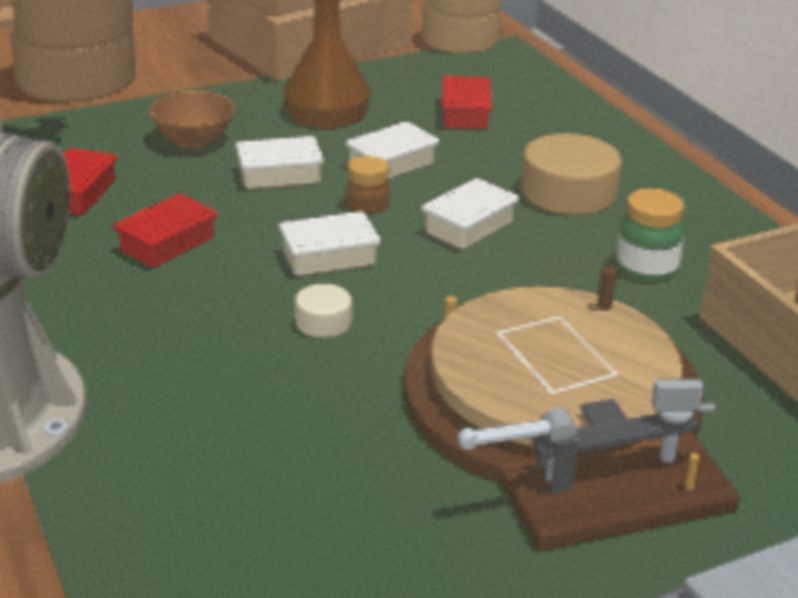

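The top crop shows four white tubs, at full-frame pixels (228,155), (296,150), (216,210) and (295,217). There are three red look-alikes at (193,97), (257,278) and (196,304), which I will leave alone. The post is at (402,142), the stud at (370,198), the pin at (488,169) and the lever (closed) at about (467,232).

```bash
cat > b.py <<'E'
from h import *
from scipy.optimize import least_squares
t=read_camera("top");sd=read_camera("side")
obs=[]
def P(n,p,hint=None):
    for d in tip_of(n,p):
        if d["p"]>.3 and (hint is None or np.hypot(*(np.array(d["point"])-hint))<12): return np.array(d["point"])
pts={"index_stud":(-67,116,50),"tension_pin":(55,-177,55),"platform_centre":(0,0,50),"nut_top":(55,-135,103),"lever_grip":(-123,-135,79)}
hints={("tension_pin","t"):(488.5,169),("index_stud","s"):(349.5,243),("index_stud","t"):(370,197.5),("tension_pin","s"):(440.5,302)}
for n,l in pts.items():
    for nm,p in(("t",t),("s",sd)):
        uv=P(n,p,hints.get((n,nm)))
        if uv is None: uv=hints.get((n,nm))
        obs.append((n,nm,p,np.array(l)/1e3,np.array(uv,float)))
def w(x,l):c,s=np.cos(x[2]),np.sin(x[2]);return [x[0]+c*l[0]-s*l[1],x[1]+s*l[0]+c*l[1],l[2]]
f=lambda x:np.concatenate([proj(p,[w(x,l)])[0]-uv for _,_,p,l,uv in obs])
r=least_squares(f,[.45,-.05,0],loss="soft_l1");x=r.x
print("stand",x,np.degrees(x[2]))
for o,e in zip(obs,f(x).reshape(-1,2)):print(o[0],o[1],e.round(1))
for n in pts:
    o2=[o for o in obs if o[0]==n];print(n,"tri",tri([o[2] for o in o2],[o[4] for o in o2]).round(4),"fit",np.round(w(x,o2[0][3]),4))
po=tri([t,sd],[P("post",t),P("post",sd)]);print("post",po,np.degrees(np.arctan2(po[1]-x[1],po[0]-x[0])-x[2]))
np.save("stand.npy",x)
hsv=cv2.cvtColor(t["color"],cv2.COLOR_RGB2HSV)
m=((hsv[...,1]<40)&(hsv[...,2]>190)).astype(np.uint8)
for c in cv2.findContours(m,cv2.RETR_EXTERNAL,cv2.CHAIN_APPROX_NONE)[0]:
    if cv2.contourArea(c)<400:continue
    W=np.array([atz(t,q[0].astype(float),.038)[:2] for q in c])
    (cx,cy),(a,b),th=cv2.minAreaRect((W*1e3).astype(np.float32))
    if a<b:a,b,th=b,a,th+90
    print("tub",round(cx,1),round(cy,1),"size",round(a),round(b),"long axis deg",round((th+90)%180-90,1))
    # height check from side
    c3=tip_of  # origin
for n,z in(("honey_jar",0),("pickle_jar",0),("cheese_wheel",0),("goat_cheese",0),("bowl",0),("carafe",0)):
    a,b=P(n,t),P(n,sd)
    print(n,tri([t,sd],[a,b]).round(3) if a is not None and b is not None else None)
for d in tip_of("tub1",t):
    if d["p"]<.3:continue
    best=min(((np.linalg.norm(np.cross(*(lambda A,B:(A,B))(ray(sd,e["point"])[1],tri([t,sd],[d["point"],e["point"]])-ray(sd,e["point"])[0]))),e) for e in tip_of("tub1",sd)),key=lambda k:k[0])
    print("tub origin",tri([t,sd],[d["point"],best[1]["point"]]).round(4),round(best[0],4))
E
python3 b.py
```

```text
stand [ 0.53007414 -0.19421174 -0.13254028] -7.5939985122251965
index_stud t [-1.7 -0.6]
index_stud s [-0.1 -0.8]
tension_pin t [1.4 1.4]
tension_pin s [3.4 3.2]
platform_centre t [-3.1  1.5]
platform_centre s [ 0.2 -1.2]
nut_top t [-1.1 -2.1]
nut_top s [ 3.1 -3.5]
lever_grip t [94.8 32.6]
lever_grip s [-1.  1.]
index_stud tri [ 0.4772 -0.0747  0.0505] fit [ 0.479  -0.0704  0.05  ]
tension_pin tri [ 0.5609 -0.3693  0.0597] fit [ 0.5612 -0.3769  0.055 ]
platform_centre tri [ 0.5304 -0.2002  0.0507] fit [ 0.5301 -0.1942  0.05  ]
nut_top tri [ 0.5598 -0.3384  0.098 ] fit [ 0.5668 -0.3353  0.103 ]
lever_grip tri [ 0.4996 -0.1059 -0.1077] fit [ 0.3903 -0.3118  0.079 ]
post [ 0.61818646 -0.14237865  0.08763869] 38.060661925367114
tub 54.3 11.8 size 211 116 long axis deg -74.4
tub 422.7 122.9 size 98 65 long axis deg -7.1
tub 441.5 327.2 size 98 65 long axis deg -12.6
tub 526.2 -198.2 size 104 71 long axis deg -89.6
tub 527.9 -647.6 size 224 163 long axis deg 89.2
tub 583.3 299.5 size 99 66 long axis deg 12.7
tub 600.8 122.0 size 98 64 long axis deg 22.1
tub 636.2 -672.6 size 221 114 long axis deg 69.8
honey_jar [ 0.51   0.215 -0.004]
pickle_jar [ 0.739 -0.042  0.013]
cheese_wheel [ 0.81   0.186 -0.285]
goat_cheese [ 0.365  0.007 -0.006]
bowl [ 0.527  0.36  -0.049]
carafe [ 0.565  0.485 -0.005]
tub origin [ 0.4405  0.3398 -0.0119] 0.0035
tub origin [ 0.2683  0.228  -0.0006] 0.0011
tub origin [0.5807 0.1204 0.1297] 0.0001
tub origin [0.4239 0.121  0.0084] 0.0011
tub origin [ 0.2004  0.3826 -0.0106] 0.0017
tub origin [ 0.9703  0.6155 -0.8039] 0.0032
```

```bash
python3 - <<'E'
s=open("b.py").read()
s=s.replace('("tension_pin","s"):(440.5,302)}','("tension_pin","s"):(440.5,302),("lever_grip","t"):(466,232)}')
s=s.split("hsv=")[0]+'''
save(t,"x.png")
for nm,p,o in(("t",t,(340,110)),("s",sd,(310,210))):
    im=p["color"][:,:,::-1].copy()
    for u0 in [(o[0],o[1])]:
        im=im[o[1]:o[1]+150,o[0]:o[0]+200]; im=cv2.resize(im,None,fx=4,fy=4,interpolation=cv2.INTER_CUBIC)
    L=[w(x,np.array(l)/1e3) for l in pts.values()]+[w(x,np.array(l)/1e3) for l in [(-55,-135,78),(-146,-135,79)]]+[w(x,[.12*np.cos(a),.12*np.sin(a),.05]) for a in np.arange(0,6.28,.26)]
    for q in proj(p,L): cv2.circle(im,tuple(int(v) for v in (q-o+.5)*4),3,(255,0,255),1)
    cv2.imwrite(f"pics/ov_{nm}.png",im)
'''
open("b2.py","w").write(s)
E
python3 b2.py
```

```text
stand [ 0.52548957 -0.19552672 -0.14053662] -8.052155305331324
index_stud t [-2.2  2.2]
index_stud s [-1.2 -1.3]
tension_pin t [-0.5  1.1]
tension_pin s [2.8 1.7]
platform_centre t [-2.8 -0.9]
platform_centre s [0.7 0.5]
nut_top t [109.1 -34.3]
nut_top s [0.2 1.7]
lever_grip t [-0.4 -0.8]
lever_grip s [-3.8  0.9]
index_stud tri [ 0.4793 -0.0762  0.0481] fit [ 0.4754 -0.0713  0.05  ]
tension_pin tri [ 0.5537 -0.3757  0.0594] fit [ 0.5552 -0.3785  0.055 ]
platform_centre tri [ 0.5213 -0.2007  0.0563] fit [ 0.5255 -0.1955  0.05  ]
nut_top tri [ 0.575  -0.1481 -0.0218] fit [ 0.561  -0.3369  0.103 ]
lever_grip tri [ 0.3873 -0.3143  0.0819] fit [ 0.3848 -0.312   0.079 ]
post [ 0.61698351 -0.14714935  0.08537495] 35.91977393897499
```

View pics/ov_t.png

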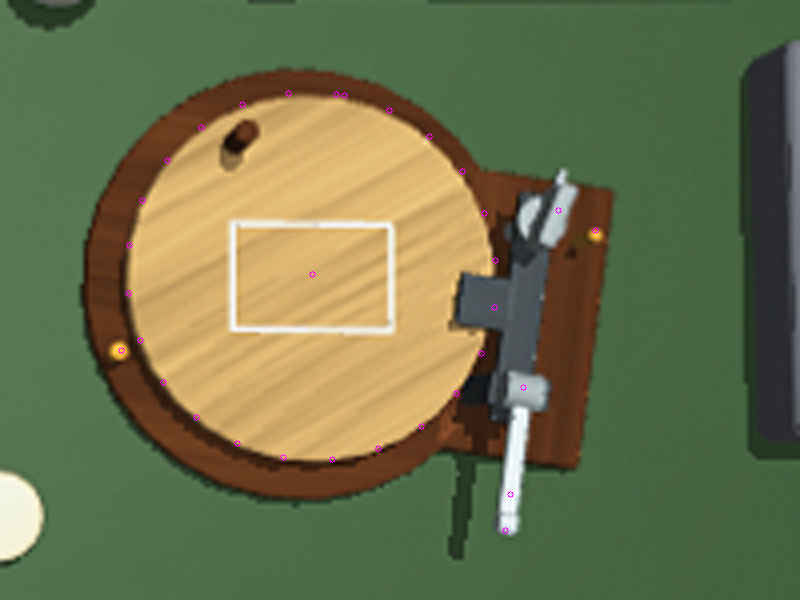

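View pics/ov_s.png

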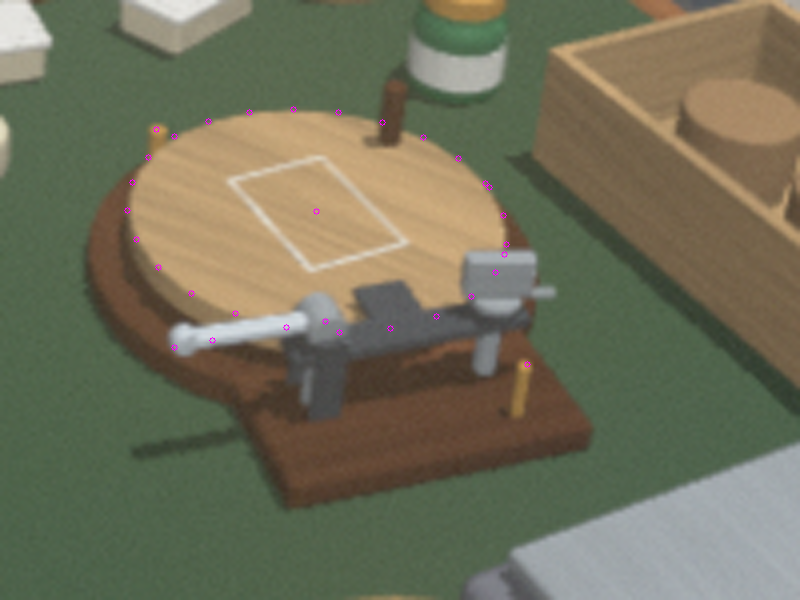

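The fit agrees with both overlays: stud, pin, nut bar and lever coincide within about 1 to 2 px. That puts the stand at (0.5255, -0.1955) with a yaw of -8.05°. The lever is closed, at about (510,495) in the top crop.

```bash
cat >> h.py <<'E'
X=np.array([0.5255,-0.1955,-0.1405])
def sw(l,x=X):
    "stand frame mm -> world m"
    c,s=np.cos(x[2]),np.sin(x[2]);l=np.array(l)/1e3;return np.array([x[0]+c*l[0]-s*l[1],x[1]+s*l[0]+c*l[1],l[2]])
def plan(wps):
    "wps: (world TCP pos, tool-y yaw deg, tilt deg about tool y) ; prints rows relative to now"
    r,t=Rt();M=r.as_matrix();s=get_state();print("tcp",t.round(4),"q6",s["joint_pos"][5].round(2),"F",s["wrist_force"].round(1),"gap",round(s["finger_gap"],4),"grip",round(s["grip_force"],1),"t",round(s["clock"],1))
    for w in wps:
        p,yaw=w[0],np.radians(w[1]);tl=w[2] if len(w)>2 else 0
        z=np.array([0,0,-1.]);y=np.array([np.cos(yaw),np.sin(yaw),0]);D=np.stack([np.cross(y,z),y,z],1)
        c=[]
        for k in(1,-1):
            D2=D*np.array([k,k,1])@R.from_euler("y",k*tl,degrees=True).as_matrix();c.append(np.degrees(R.from_matrix(M.T@D2).as_rotvec()))
        c.sort(key=np.linalg.norm)
        print("to",np.round(p,3),w[1:],"slide",np.round(M.T@(np.array(p)-t)*1e3,1).tolist(),"ang",c[0].round(1).tolist(),"alt",c[1].round(0).tolist())
E
python3 - <<'E'
from h import *
a=82
plan([((.45,.1,.24),a),(sw((-123,-135,150)),a),(sw((-123,-135,71)),a)])
E
```

```text
tcp [0.2573 0.5143 0.2423] q6 1.43 F [-0.   0.5 -0.4] gap 0.0855 grip 0.0 t 3.9
to [0.45 0.1  0.24] (82,) slide [-357.7, -284.3, 2.3] ang [0.0, 0.0, -18.6] alt [0.0, -0.0, 161.0]
to [ 0.385 -0.312  0.15 ] (82,) slide [-483.7, -681.9, 92.2] ang [0.0, 0.0, -18.6] alt [0.0, -0.0, 161.0]
to [ 0.385 -0.312  0.071] (82,) slide [-483.7, -681.9, 171.2] ang [0.0, 0.0, -18.6] alt [0.0, -0.0, 161.0]
```

>>> {"op": "jog_arm", "data": {"moves": [{"slide": [-358,-284,2],"angular": [0,0,-18.6],"fingers": 0.5},{"slide": [-358,-284,2],"angular": [0,0,-18.6],"fingers": 0.5},{"slide": [-358,-284,2],"angular": [0,0,-18.6],"fingers": 0.5},{"slide": [-358,-284,2],"angular": [0,0,-18.6],"fingers": 0.5},{"slide": [-358,-284,2],"angular": [0,0,-18.6],"fingers": 0.5},{"slide": [-358,-284,2],"angular": [0,0,-18.6],"fingers": 0.5},{"slide": [-358,-284,2],"angular": [0,0,-18.6],"fingers": 0.5},{"slide": [-358,-284,2],"angular": [0,0,-18.6],"fingers": 0.5},{"slide": [-358,-284,2],"angular": [0,0,-18.6],"fingers": 0.5},{"slide": [-358,-284,2],"angular": [0,0,-18.6],"fingers": 0.5}]}}

```text
clock: 4.68
tcp_pos: [0.432, 0.1386, 0.2408]
orientation: [0.0, 0.069, 0.998, 0.0]
wrist_force: [0.1, 0.4, 0.4]
finger_gap: 0.0429
grip_force: 0.0
```

```bash
python3 -c "
from h import *
a=82
plan([(sw((-123,-135,150)),a),(sw((-123,-135,71)),a)])"
```

```text
tcp [0.432  0.1386 0.2408] q6 0.27 F [0.1 0.4 0.4] gap 0.0429 grip 0.0 t 4.7
to [ 0.385 -0.312  0.15 ] (82,) slide [-15.6, -452.8, 90.7] ang [0.0, 0.1, 0.0] alt [-0.0, 0.0, -180.0]
to [ 0.385 -0.312  0.071] (82,) slide [-15.5, -452.8, 169.7] ang [0.0, 0.1, 0.0] alt [-0.0, 0.0, -180.0]
```

>>> {"op": "jog_arm", "data": {"moves": [{"slide": [-15,-453,90],"fingers": 0.5},{"slide": [-15,-453,90],"fingers": 0.5},{"slide": [-15,-453,90],"fingers": 0.5},{"slide": [-15,-453,90],"fingers": 0.5},{"slide": [-15,-453,90],"fingers": 0.5},{"slide": [-15,-453,90],"fingers": 0.5},{"slide": [-15,-453,90],"fingers": 0.5},{"slide": [-15,-453,90],"fingers": 0.5},{"slide": [-15,-453,90],"fingers": 0.5},{"slide": [-15,-453,90],"fingers": 0.5}]}}

```text
schema error: expected keys fingers, slide, angular
```

```bash
python3 -c "
from h import *
a=82
plan([(sw((-123,-135,150)),a),(sw((-123,-135,71)),a)])
p=read_camera('side');o=(290,180);im=p['color'][o[1]:o[1]+150,o[0]:o[0]+200,::-1];cv2.imwrite('pics/l1.png',cv2.resize(im,None,fx=3,fy=3))"
```

```text
tcp [0.432  0.1386 0.2408] q6 0.27 F [0.1 0.4 0.4] gap 0.0429 grip 0.0 t 4.7
to [ 0.385 -0.312  0.15 ] (82,) slide [-15.6, -452.8, 90.7] ang [0.0, 0.1, 0.0] alt [-0.0, 0.0, -180.0]
to [ 0.385 -0.312  0.071] (82,) slide [-15.5, -452.8, 169.7] ang [0.0, 0.1, 0.0] alt [-0.0, 0.0, -180.0]
```

View pics/l1.png

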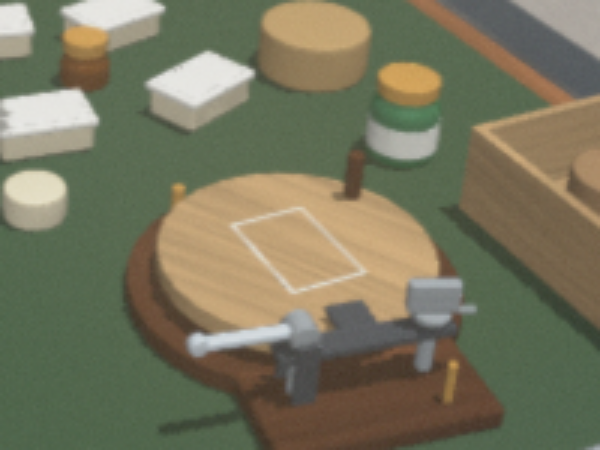

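The move was refused because each row needs all three keys, so the arm isn't in the picture yet. The lever is still closed.

>>> {"op": "jog_arm", "data": {"moves": [{"slide": [-15,-453,90],"angular": [0,0,0],"fingers": 0.5},{"slide": [-15,-453,90],"angular": [0,0,0],"fingers": 0.5},{"slide": [-15,-453,90],"angular": [0,0,0],"fingers": 0.5},{"slide": [-15,-453,90],"angular": [0,0,0],"fingers": 0.5},{"slide": [-15,-453,90],"angular": [0,0,0],"fingers": 0.5},{"slide": [-15,-453,90],"angular": [0,0,0],"fingers": 0.5},{"slide": [-15,-453,90],"angular": [0,0,0],"fingers": 0.5},{"slide": [-15,-453,90],"angular": [0,0,0],"fingers": 0.5},{"slide": [-15,-453,90],"angular": [0,0,0],"fingers": 0.5},{"slide": [-15,-453,90],"angular": [0,0,0],"fingers": 0.5}]}}

```text
clock: 5.57
tcp_pos: [0.3878, -0.2678, 0.1592]
orientation: [0.0, 0.07, 0.998, -0.0]
wrist_force: [1.4, -0.2, 0.2]
finger_gap: 0.0427
grip_force: 0.0
```

```bash
python3 -c "
from h import *
a=82
plan([(sw((-123,-135,150)),a),(sw((-123,-135,71)),a)])"
```

```text
tcp [ 0.3878 -0.2678  0.1592] q6 -0.64 F [ 1.4 -0.2  0.2] gap 0.0427 grip 0.0 t 5.6
to [ 0.385 -0.312  0.15 ] (82,) slide [-3.1, -44.2, 9.2] ang [-0.0, 0.0, 0.0] alt [-0.0, -0.0, -180.0]
to [ 0.385 -0.312  0.071] (82,) slide [-3.1, -44.2, 88.2] ang [-0.0, 0.0, 0.0] alt [-0.0, -0.0, -180.0]
```

>>> {"op": "jog_arm", "data": {"moves": [{"slide": [-3,-44,9],"angular": [0,0,0],"fingers": 0.5},{"slide": [-3,-44,9],"angular": [0,0,0],"fingers": 0.5},{"slide": [-3,-44,40],"angular": [0,0,0],"fingers": 0.5},{"slide": [-3,-44,70],"angular": [0,0,0],"fingers": 0.5},{"slide": [-3,-44,87],"angular": [0,0,0],"fingers": 0.5},{"slide": [-3,-44,87],"angular": [0,0,0],"fingers": 0.5},{"slide": [-3,-44,87],"angular": [0,0,0],"fingers": 1},{"slide": [-3,-44,87],"angular": [0,0,0],"fingers": 1},{"slide": [-3,-44,87],"angular": [0,0,0],"fingers": 1},{"slide": [-3,-44,87],"angular": [0,0,0],"fingers": 1}], "squeeze": 30}}

```text
clock: 6.4
tcp_pos: [0.3862, -0.3091, 0.0737]
orientation: [0.001, 0.069, 0.998, 0.0]
wrist_force: [2.6, 5.2, 1.7]
finger_gap: 0.0113
grip_force: 33.0
```

```bash
python3 -c "
from h import *
a=82
# arc: grasp pt at (-55-68cos, ., 78+68 sin)
plan([(sw((-55-68*np.cos(np.radians(t)),-135,70+1+68*np.sin(np.radians(t)))),a,0) for t in range(0,92,10)]+[(sw((-55,-135,139)),a)])"
```

```text
tcp [ 0.3862 -0.3091  0.0737] q6 -0.7 F [2.6 5.2 1.7] gap 0.0113 grip 33.0 t 6.4
to [ 0.385 -0.312  0.071] (82, 0) slide [1.0, -3.0, 2.7] ang [0.1, 0.1, 0.1] alt [-0.0, 0.0, -180.0]
to [ 0.386 -0.312  0.083] (82, 0) slide [-0.0, -3.0, -9.1] ang [0.1, 0.1, 0.1] alt [-0.0, 0.0, -180.0]
to [ 0.389 -0.313  0.094] (82, 0) slide [-3.1, -3.0, -20.5] ang [0.1, 0.1, 0.1] alt [-0.0, 0.0, -180.0]
to [ 0.394 -0.313  0.105] (82, 0) slide [-8.2, -3.0, -31.3] ang [0.1, 0.1, 0.1] alt [-0.0, 0.0, -180.0]
to [ 0.401 -0.314  0.115] (82, 0) slide [-15.0, -3.0, -40.9] ang [0.1, 0.1, 0.1] alt [-0.0, 0.0, -180.0]
to [ 0.409 -0.315  0.123] (82, 0) slide [-23.4, -3.0, -49.3] ang [0.1, 0.1, 0.1] alt [-0.0, 0.0, -180.0]
to [ 0.418 -0.317  0.13 ] (82, 0) slide [-33.1, -3.0, -56.1] ang [0.1, 0.1, 0.1] alt [-0.0, 0.0, -180.0]
to [ 0.429 -0.318  0.135] (82, 0) slide [-43.9, -3.0, -61.1] ang [0.1, 0.1, 0.1] alt [-0.0, 0.0, -180.0]
to [ 0.44  -0.32   0.138] (82, 0) slide [-55.3, -3.0, -64.1] ang [0.1, 0.1, 0.1] alt [-0.0, 0.0, -180.0]
to [ 0.452 -0.321  0.139] (82, 0) slide [-67.1, -3.1, -65.1] ang [0.1, 0.1, 0.1] alt [-0.0, 0.0, -180.0]
to [ 0.452 -0.321  0.139] (82,) slide [-67.1, -3.1, -65.1] ang [0.1, 0.1, 0.1] alt [-0.0, 0.0, -180.0]
```

>>> {"op": "jog_arm", "data": {"moves": [{"slide": [-1,3,-12],"angular": [0,0,0],"fingers": 1},{"slide": [-4,3,-23],"angular": [0,0,0],"fingers": 1},{"slide": [-9,3,-34],"angular": [0,0,0],"fingers": 1},{"slide": [-16,3,-44],"angular": [0,0,0],"fingers": 1},{"slide": [-24,3,-52],"angular": [0,0,0],"fingers": 1},{"slide": [-34,3,-59],"angular": [0,0,0],"fingers": 1},{"slide": [-45,3,-64],"angular": [0,0,0],"fingers": 1},{"slide": [-56,3,-67],"angular": [0,0,0],"fingers": 1},{"slide": [-69,3,-68],"angular": [0,0,0],"fingers": 1},{"slide": [-72,3,-68],"angular": [0,0,0],"fingers": 1}]}}

```text
clock: 7.23
tcp_pos: [0.456, -0.319, 0.1411]
orientation: [-0.002, 0.07, 0.998, -0.003]
wrist_force: [-7.4, -7.0, -1.9]
finger_gap: 0.0114
grip_force: 29.1
```

```bash
python3 -c "
from h import *
plan([(sw((-55,-135,139)),82)])
p=read_camera('side');o=(310,180);im=p['color'][o[1]:o[1]+150,o[0]:o[0]+200,::-1];cv2.imwrite('pics/l2.png',cv2.resize(im,None,fx=3,fy=3))"
```

```text
tcp [ 0.456  -0.319   0.1411] q6 -0.61 F [-7.4 -7.  -1.9] gap 0.0114 grip 29.1 t 7.2
to [ 0.452 -0.321  0.139] (82,) slide [3.5, -2.9, 2.1] ang [-0.3, -0.2, -0.0] alt [-0.0, 0.0, 180.0]
```

View pics/l2.png

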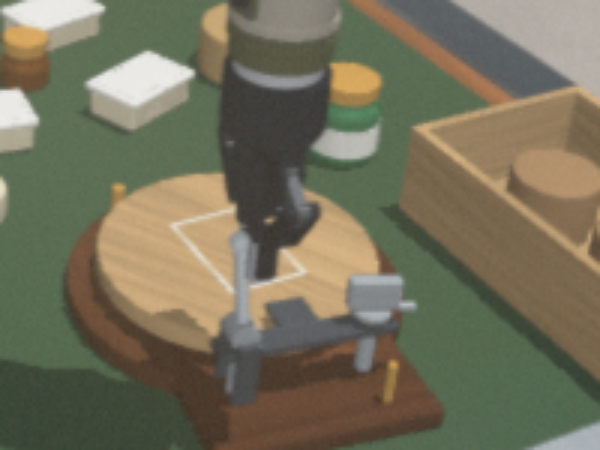

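```bash
python3 -c "
from h import *
p=read_camera('side')
o=np.array((310,180))
print(((proj(p,[(.456,-.319,.141),(.456,-.319,.149),sw((-55,-135,146)),sw((-55,-135,169)),sw((-55,-135,78))])-o)*3).round())
print([(((np.array(d['point'])-o)*3).round(),d['p']) for d in tip_of('lever_grip',p)])
c=cv2.resize(p['color'][230:300,360:430,::-1],None,fx=8,fy=8,interpolation=cv2.INTER_CUBIC);cv2.imwrite('pics/l3.png',c)"
```

```text
[[253. 259.]
 [253. 250.]
 [250. 256.]
 [253. 230.]
 [242. 329.]]
[(array([248., 264.]), 0.71), (array([370., 278.]), 0.7)]
```

View pics/l3.png

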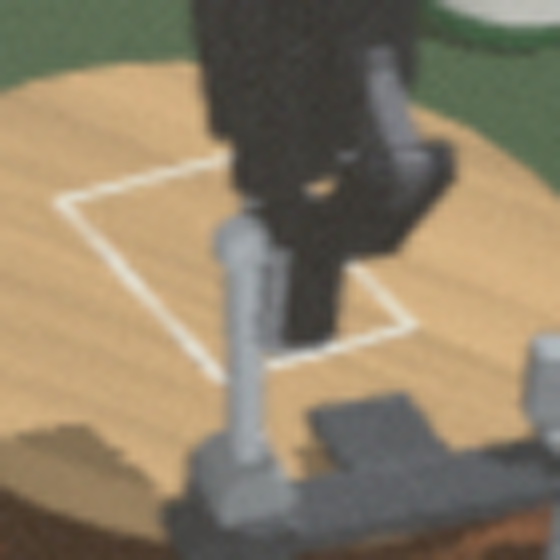

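The lever in the crop leans about 6° short of upright: its end is at about (240,230) in the crop, where upright would put it at (274,210). I'll push it further, with a firmer grip.

>>> {"op": "jog_arm", "data": {"moves": [{"slide": [0,0,0],"angular": [0,0,0],"fingers": 1},{"slide": [-5,0,0],"angular": [0,0,0],"fingers": 1},{"slide": [-10,0,0],"angular": [0,0,0],"fingers": 1},{"slide": [-14,0,0],"angular": [0,0,0],"fingers": 1},{"slide": [-14,0,0],"angular": [0,0,0],"fingers": 1}], "squeeze": 60}}

```text
clock: 7.8
tcp_pos: [0.4679, -0.3207, 0.14]
orientation: [-0.003, 0.071, 0.997, -0.002]
wrist_force: [-9.0, -7.7, -7.3]
finger_gap: 0.0086
grip_force: 58.2
```

```bash
python3 -c "
from h import *
plan([])
p=read_camera('side')
c=cv2.resize(p['color'][230:300,360:430,::-1],None,fx=8,fy=8,interpolation=cv2.INTER_CUBIC);cv2.imwrite('pics/l4.png',c)"
```

```text
tcp [ 0.4679 -0.3207  0.14  ] q6 -0.6 F [-9.  -7.7 -7.3] gap 0.0086 grip 58.2 t 7.8
```

View pics/l4.png

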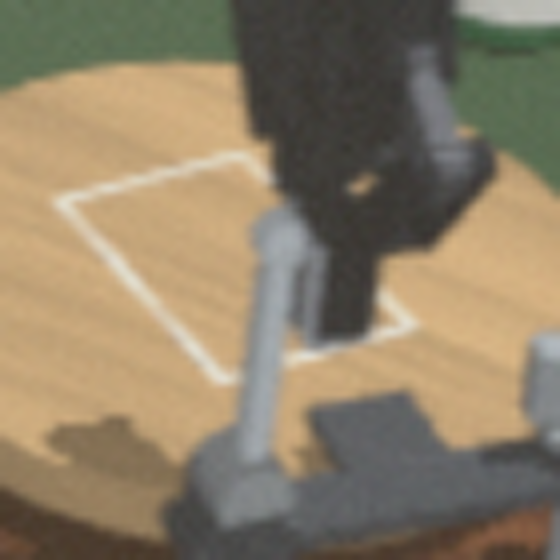

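The lever is now upright, running from (250,460) to (282,220) in the crop, which matches the projected vertical. I'll release it and go to the post.

>>> {"op": "jog_arm", "data": {"moves": [{"slide": [6,0,0],"angular": [0,0,0],"fingers": 0.4},{"slide": [6,0,0],"angular": [0,0,0],"fingers": 0.4},{"slide": [6,0,0],"angular": [0,0,0],"fingers": 0.4},{"slide": [6,0,-40],"angular": [0,0,0],"fingers": 0.4},{"slide": [6,0,-80],"angular": [0,0,0],"fingers": 0.4},{"slide": [6,0,-80],"angular": [0,0,0],"fingers": 0.4}], "squeeze": 40}}

```text
clock: 8.35
tcp_pos: [0.4681, -0.3202, 0.229]
orientation: [0.005, 0.069, 0.998, -0.004]
wrist_force: [1.1, -0.9, 0.9]
finger_gap: 0.0509
grip_force: 0.0
```

```bash
python3 -c "
from h import *
a=np.radians(37.5)
plan([(sw((100*np.cos(a),100*np.sin(a),150)),-8),(sw((100*np.cos(a),100*np.sin(a),77)),-8)])
p=read_camera('top');q=read_camera('side')
for n in ('post','lever_grip','nut_top'):
  for c in (p,q): print(n,[(np.round(d['point'],1),round(d['p'],2)) for d in tip_of(n,c)][:2])
for n,c in (('top',p),('side',q)):
  print(proj(c,[sw((100*np.cos(a),100*np.sin(a),95)),sw((-55,-135,146)),sw((55,-135,106))]).round(1))
"
```

```text
tcp [ 0.4681 -0.3202  0.229 ] q6 -0.6 F [ 1.1 -0.9  0.9] gap 0.0509 grip 0.0 t 8.3
to [ 0.613 -0.146  0.15 ] (-8,) slide [-118.2, 192.8, 78.9] ang [-0.8, 0.2, -89.9] alt [0.0, 1.0, 90.0]
to [ 0.613 -0.146  0.077] (-8,) slide [-117.4, 193.3, 151.9] ang [-0.8, 0.2, -89.9] alt [0.0, 1.0, 90.0]
post [(array([402.2, 139.9]), 0.65), (array([480.9, 164.6]), 0.54)]
post [(array([412.4, 228.6]), 0.61), (array([299.7, 171.1]), 0.53)]
lever_grip [(array([480.2, 203.7]), 0.65)]
lever_grip [(array([397.5, 264.3]), 0.65), (array([392.3, 200.2]), 0.51)]
nut_top [(array([481.5, 166.2]), 0.55)]
nut_top [(array([436.1, 273.2]), 0.68)]
[[401.8 141.6]
 [480.3 204.9]
 [479.7 161.9]]
[[408.6 230.8]
 [393.5 265.4]
 [435.7 272. ]]
```

>>> {"op": "jog_arm", "data": {"moves": [{"slide": [-60,100,20],"angular": [0,0,90],"fingers": 0.4},{"slide": [-60,100,20],"angular": [0,0,90],"fingers": 0.4},{"slide": [-118,193,20],"angular": [0,0,90],"fingers": 0.4},{"slide": [-118,193,20],"angular": [0,0,90],"fingers": 0.4},{"slide": [-118,193,40],"angular": [0,0,90],"fingers": 0.4},{"slide": [-118,193,60],"angular": [0,0,90],"fingers": 0.4},{"slide": [-118,193,79],"angular": [0,0,90],"fingers": 0.4},{"slide": [-118,193,79],"angular": [0,0,90],"fingers": 0.4},{"slide": [-118,193,79],"angular": [0,0,90],"fingers": 0.4},{"slide": [-118,193,79],"angular": [0,0,90],"fingers": 0.4}]}}

```text
clock: 9.58
tcp_pos: [0.6077, -0.1422, 0.1392]
orientation: [-0.002, 0.627, 0.779, -0.001]
wrist_force: [0.1, -1.1, 1.3]
finger_gap: 0.0513
grip_force: 0.0
```

```bash
python3 -c "
from h import *
a=np.radians(37.5)
plan([(sw((100*np.cos(a),100*np.sin(a),77)),-8)])
"
```

```text
tcp [ 0.6077 -0.1422  0.1392] q6 1.0 F [ 0.1 -1.1  1.3] gap 0.0513 grip 0.0 t 9.6
to [ 0.613 -0.146  0.077] (-8,) slide [-5.2, 4.1, 62.2] ang [-0.2, -0.1, 20.3] alt [0.0, -0.0, -160.0]
```

>>> {"op": "jog_arm", "data": {"moves": [{"slide": [-5,4,0],"angular": [0,0,20],"fingers": 0.4},{"slide": [-5,4,0],"angular": [0,0,20],"fingers": 0.4},{"slide": [-5,4,0],"angular": [0,0,20],"fingers": 0.4},{"slide": [-5,4,20],"angular": [0,0,20],"fingers": 0.4},{"slide": [-5,4,40],"angular": [0,0,20],"fingers": 0.4},{"slide": [-5,4,62],"angular": [0,0,20],"fingers": 0.4},{"slide": [-5,4,62],"angular": [0,0,20],"fingers": 1},{"slide": [-5,4,62],"angular": [0,0,20],"fingers": 1},{"slide": [-5,4,62],"angular": [0,0,20],"fingers": 1},{"slide": [-5,4,62],"angular": [0,0,20],"fingers": 1}]}}

```text
clock: 10.42
tcp_pos: [0.6121, -0.148, 0.0795]
orientation: [-0.0, 0.751, 0.66, -0.002]
wrist_force: [-3.1, -4.0, -5.6]
finger_gap: 0.0148
grip_force: 39.5
```

```bash
python3 -c "
from h import *
r,t=Rt();d=t[:2]-X[:2];print('post?',np.hypot(*d),np.degrees(np.arctan2(d[1],d[0])-X[2]))
a0=np.arctan2(d[1],d[0]);rr=np.hypot(*d)
for g in list(range(45,116,10))+[120,122]:
  a=np.radians(g);plan([(sw((100*np.cos(a),100*np.sin(a),77)),-8)])
" | grep -v tcp
```

```text
post? 0.098800762304474 36.784710364662054
to [ 0.605 -0.135  0.077] (-8,) slide [11.6, -8.3, 2.5] ang [-0.2, 0.1, 0.6] alt [-0.0, -0.0, -179.0]
to [ 0.594 -0.122  0.077] (-8,) slide [23.0, -21.5, 2.5] ang [-0.2, 0.1, 0.6] alt [-0.0, -0.0, -179.0]
to [ 0.58  -0.112  0.077] (-8,) slide [31.9, -36.5, 2.5] ang [-0.2, 0.1, 0.6] alt [-0.0, -0.0, -179.0]
to [ 0.565 -0.103  0.077] (-8,) slide [38.0, -52.8, 2.5] ang [-0.2, 0.1, 0.6] alt [-0.0, -0.0, -179.0]
to [ 0.548 -0.098  0.077] (-8,) slide [41.2, -70.0, 2.6] ang [-0.2, 0.1, 0.6] alt [-0.0, -0.0, -179.0]
to [ 0.531 -0.096  0.077] (-8,) slide [41.4, -87.4, 2.6] ang [-0.2, 0.1, 0.6] alt [-0.0, -0.0, -179.0]
to [ 0.513 -0.096  0.077] (-8,) slide [38.6, -104.6, 2.7] ang [-0.2, 0.1, 0.6] alt [-0.0, -0.0, -179.0]
to [ 0.496 -0.1    0.077] (-8,) slide [32.8, -121.0, 2.7] ang [-0.2, 0.1, 0.6] alt [-0.0, -0.0, -179.0]
to [ 0.488 -0.103  0.077] (-8,) slide [28.8, -128.8, 2.8] ang [-0.2, 0.1, 0.6] alt [-0.0, -0.0, -179.0]
to [ 0.485 -0.104  0.077] (-8,) slide [27.1, -131.8, 2.8] ang [-0.2, 0.1, 0.6] alt [-0.0, -0.0, -179.0]
```

>>> {"op": "jog_arm", "data": {"moves": [{"slide": [12,-8,0],"angular": [0,0,0],"fingers": 1},{"slide": [23,-21,0],"angular": [0,0,0],"fingers": 1},{"slide": [32,-36,0],"angular": [0,0,0],"fingers": 1},{"slide": [38,-53,0],"angular": [0,0,0],"fingers": 1},{"slide": [41,-70,0],"angular": [0,0,0],"fingers": 1},{"slide": [41,-87,0],"angular": [0,0,0],"fingers": 1},{"slide": [38,-104,0],"angular": [0,0,0],"fingers": 1},{"slide": [33,-121,0],"angular": [0,0,0],"fingers": 1},{"slide": [29,-129,0],"angular": [0,0,0],"fingers": 1},{"slide": [29,-129,0],"angular": [0,0,0],"fingers": 1}], "squeeze": 50}}

```text
clock: 11.25
tcp_pos: [0.4874, -0.1003, 0.0799]
orientation: [-0.002, 0.751, 0.66, 0.001]
wrist_force: [-0.8, 9.7, -3.2]
finger_gap: 0.0142
grip_force: 50.3
```

```bash
cat > st.py <<'E'
from h import *
plan([])
r,t=Rt();d=t[:2]-X[:2];print('post?',np.hypot(*d),np.degrees(np.arctan2(d[1],d[0])-X[2]))
E
python3 st.py
```

```text
tcp [ 0.4874 -0.1003  0.0799] q6 1.33 F [-0.8  9.7 -3.2] gap 0.0142 grip 50.3 t 11.2
post? 0.10256869619765871 119.86480222154867
```

>>> {"op": "jog_arm", "data": {"moves": [{"slide": [0,0,0],"angular": [0,0,0],"fingers": 0.5},{"slide": [0,0,0],"angular": [0,0,0],"fingers": 0.5},{"slide": [0,0,-3],"angular": [0,0,0],"fingers": 0.5},{"slide": [0,0,-40],"angular": [0,0,0],"fingers": 0.5},{"slide": [0,0,-80],"angular": [0,0,0],"fingers": 0.5},{"slide": [0,0,-120],"angular": [0,0,0],"fingers": 0.5},{"slide": [60,30,-120],"angular": [0,0,0],"fingers": 0.5},{"slide": [120,60,-120],"angular": [0,0,0],"fingers": 0.5},{"slide": [120,60,-120],"angular": [0,0,0],"fingers": 0.5}]}}

```text
clock: 12.0
tcp_pos: [0.5615, 0.0016, 0.2021]
orientation: [0.002, 0.752, 0.659, 0.002]
wrist_force: [1.7, -1.6, -0.5]
finger_gap: 0.043
grip_force: 0.0
```

```bash
cat > c.py <<'E'
from h import *
plan([])
p=read_camera('top');q=read_camera('side')
uv=[]
for n in ('post','lever_grip','nut_top'):
  for c in (p,q): print(n,[(np.round(d['point'],1),round(d['p'],2)) for d in tip_of(n,c)][:2])
a=np.radians(120)
for n,c in (('top',p),('side',q)):
  print(proj(c,[sw((100*np.cos(a),100*np.sin(a),95)),sw((-55,-135,146)),sw((55,-135,106))]).round(1))
o=(340,110);cv2.imwrite('pics/p1.png',cv2.resize(p['color'][o[1]:o[1]+150,o[0]:o[0]+200,::-1],None,fx=4,fy=4,interpolation=cv2.INTER_CUBIC))
E
python3 c.py
```

```text
tcp [0.5615 0.0016 0.2021] q6 1.56 F [ 1.7 -1.6 -0.5] gap 0.043 grip 0.0 t 12.0
post []
post [(array([361.9, 231.7]), 0.95)]
lever_grip []
lever_grip [(array([397.1, 263.9]), 0.55)]
nut_top [(array([482.3, 163.1]), 0.52), (array([488.9, 164.8]), 0.4)]
nut_top [(array([434.7, 275.4]), 0.54)]
[[384.6 190.9]
 [480.3 204.9]
 [479.7 161.9]]
[[359.3 232.6]
 [393.5 265.4]
 [435.7 272. ]]
```

View pics/p1.png

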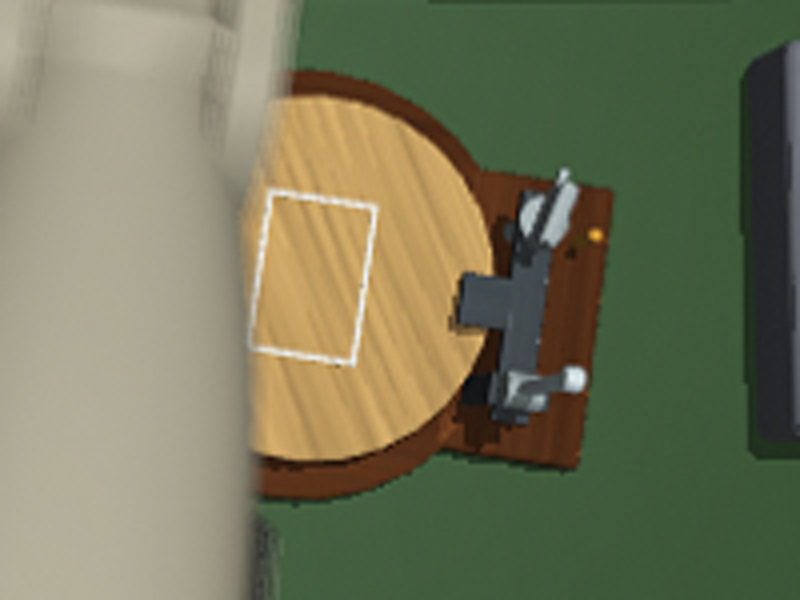

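The outline's long sides, (377,206)→(354,364), run parallel to the ledge edge, so the platform sits at its 120° stop. The lever is upright, with its end at (573,378). The nut's pointer tip is at (563,172) in this crop.

Run:
```python
from h import *
p=read_camera('top');q=read_camera('side')
pt=tri([p,q],[(480.8,153.5),(448.5,283)]);print(pt)
for z in(.078,.083):
    w=atz(p,(480.8,153.5),z);print(w, np.degrees(np.arctan2(*(w-sw((55,-135,0)))[1::-1])))
d=pt-sw((55,-135,0));ang=np.degrees(np.arctan2(d[1],d[0]));print("pointer world deg",ang,"q",.4292-np.radians(ang)+X[2])
# bar top face edges: project the bar model for several q into top image zoom coords
for qn in(.5,.65,.8,.95):
    a=.4292-qn;c,s=np.cos(a),np.sin(a)
    pts=[sw((55+c*u-s*v,-135+s*u+c*v,106)) for u,v in((21,6),(21,-6),(-21,-6),(-21,6))]
    print(qn,((proj(p,pts)-(340,110))*4).round().astype(int).tolist(),((proj(q,pts)-(310,210))*4).round().astype(int).tolist())
plan([(sw((55,-135,200)),-8+50),(sw((55,-135,92)),-8+50)])
```

```text
[ 0.58878828 -0.35242969  0.07595969]
[ 0.58673984 -0.35055631  0.078     ] -28.04603101535598
[ 0.58588475 -0.34867241  0.083     ] -25.417960561154786
pointer world deg -29.28975567233171 q 0.7999026735868737
0.5 [[556, 173], [575, 177], [562, 242], [543, 238]] [[532, 237], [541, 250], [473, 258], [465, 246]]
0.65 [[561, 173], [579, 179], [556, 242], [538, 235]] [[535, 240], [541, 253], [470, 255], [465, 243]]
0.8 [[566, 173], [583, 183], [551, 241], [534, 232]] [[538, 244], [541, 256], [467, 252], [465, 240]]
0.95 [[571, 175], [587, 187], [546, 240], [531, 228]] [[540, 247], [539, 259], [466, 249], [467, 236]]
tcp [0.5587 0.0007 0.1996] q6 1.56 F [ 0.  -0.8 -0.2] gap 0.0427 grip 0.0 t 12.5
to [ 0.561 -0.337  0.2  ] (42,) slide [-334.4, 46.3, -0.4] ang [0.0, 0.0, -49.5] alt [0.0, -0.0, 131.0]
to [ 0.561 -0.337  0.092] (42,) slide [-334.4, 46.3, 107.6] ang [0.0, 0.0, -49.5] alt [0.0, -0.0, 131.0]
```

>>> {"op": "jog_arm", "data": {"moves": [{"slide": [-334,46,0],"angular": [0,0,-69],"fingers": 0.5},{"slide": [-334,46,0],"angular": [0,0,-69],"fingers": 0.5},{"slide": [-334,46,0],"angular": [0,0,-69],"fingers": 0.5},{"slide": [-334,46,0],"angular": [0,0,-69],"fingers": 0.5},{"slide": [-334,46,0],"angular": [0,0,-69],"fingers": 0.5},{"slide": [-334,46,0],"angular": [0,0,-69],"fingers": 0.5},{"slide": [-334,46,0],"angular": [0,0,-69],"fingers": 0.5},{"slide": [-334,46,0],"angular": [0,0,-69],"fingers": 0.5},{"slide": [-334,46,0],"angular": [0,0,-69],"fingers": 0.5},{"slide": [-334,46,0],"angular": [0,0,-69],"fingers": 0.5}]}}

```text
clock: 13.33
tcp_pos: [0.5604, -0.3413, 0.1987]
orientation: [0.0, 0.245, 0.969, -0.001]
wrist_force: [0.8, 0.6, -0.5]
finger_gap: 0.0428
grip_force: 0.0
```

```bash
python3 -c "
from h import *
plan([(sw((55,-135,140)),61),(sw((55,-135,92)),61)])
"
```

```text
tcp [ 0.5604 -0.3413  0.1987] q6 -0.17 F [ 0.8  0.6 -0.5] gap 0.0428 grip 0.0 t 13.3
to [ 0.561 -0.337  0.14 ] (61,) slide [1.6, 4.2, 58.7] ang [-0.1, 0.0, 0.6] alt [-0.0, -0.0, -179.0]
to [ 0.561 -0.337  0.092] (61,) slide [1.6, 4.3, 106.7] ang [-0.1, 0.0, 0.6] alt [-0.0, -0.0, -179.0]
```

>>> {"op": "jog_arm", "data": {"moves": [{"slide": [0,0,0],"angular": [0,0,0],"fingers": 0.5},{"slide": [0,0,35],"angular": [0,0,0],"fingers": 0.5},{"slide": [0,0,60],"angular": [0,0,0],"fingers": 0.5},{"slide": [0,0,85],"angular": [0,0,0],"fingers": 0.5},{"slide": [0,0,107],"angular": [0,0,0],"fingers": 0.5},{"slide": [0,0,107],"angular": [0,0,0],"fingers": 0.5}]}}

```text
clock: 13.83
tcp_pos: [0.5587, -0.3327, 0.0874]
orientation: [-0.004, 0.247, 0.969, 0.002]
wrist_force: [-1.0, 1.2, -0.5]
finger_gap: 0.043
grip_force: 0.0
```

```bash
python3 -c "
from h import *
plan([(sw((55,-135,92)),61)])
"
```

```text
tcp [ 0.5587 -0.3327  0.0874] q6 -0.16 F [-1.   1.2 -0.5] gap 0.043 grip 0.0 t 13.8
to [ 0.561 -0.337  0.092] (61,) slide [-4.0, -2.5, -4.6] ang [0.1, -0.5, 0.5] alt [1.0, 0.0, -180.0]
```

>>> {"op": "jog_arm", "data": {"moves": [{"slide": [-3,-2,-3],"angular": [0,0,0],"fingers": 0.5},{"slide": [-3,-2,-3],"angular": [0,0,0],"fingers": 0.5},{"slide": [-3,-2,-3],"angular": [0,0,0],"fingers": 1},{"slide": [-3,-2,-3],"angular": [0,0,0],"fingers": 1},{"slide": [-3,-2,-3],"angular": [0,0,0],"fingers": 1},{"slide": [-3,-2,-3],"angular": [0,0,0],"fingers": 1},{"slide": [-3,-2,-3],"angular": [0,0,0],"fingers": 1}], "squeeze": 60}}

```text
clock: 14.42
tcp_pos: [0.565, -0.3388, 0.0976]
orientation: [0.002, 0.245, 0.97, -0.0]
wrist_force: [1.9, 2.2, 5.8]
finger_gap: 0.0106
grip_force: 60.8
```

```bash
python3 -c "
from h import *
plan([(sw((55,-135,92)),61),(sw((55,-135,92)),-8)])
print(get_state()['ft_torque'])
"
```

```text
tcp [ 0.565  -0.3388  0.0976] q6 -0.17 F [1.9 2.2 5.8] gap 0.0106 grip 60.8 t 14.4
to [ 0.561 -0.337  0.092] (61,) slide [4.4, -0.2, 5.5] ang [0.0, 0.2, 0.7] alt [-0.0, 0.0, -179.0]
to [ 0.561 -0.337  0.092] (-8,) slide [4.4, -0.2, 5.5] ang [0.2, 0.2, 69.7] alt [-0.0, 0.0, -110.0]
[ 0.34727144 -0.28567264  0.12283075]
```

>>> {"op": "jog_arm", "data": {"moves": [{"slide": [2,0,0],"angular": [0,0,7],"fingers": 1},{"slide": [4,0,0],"angular": [0,0,14],"fingers": 1},{"slide": [4,0,0],"angular": [0,0,21],"fingers": 1},{"slide": [4,0,0],"angular": [0,0,28],"fingers": 1},{"slide": [4,0,0],"angular": [0,0,35],"fingers": 1},{"slide": [4,0,0],"angular": [0,0,42],"fingers": 1},{"slide": [4,0,0],"angular": [0,0,49],"fingers": 1},{"slide": [4,0,0],"angular": [0,0,56],"fingers": 1},{"slide": [4,0,0],"angular": [0,0,63],"fingers": 1},{"slide": [4,0,0],"angular": [0,0,69],"fingers": 1}]}}

```text
clock: 15.25
tcp_pos: [0.5572, -0.3422, 0.0975]
orientation: [0.003, 0.754, 0.656, -0.005]
wrist_force: [-13.3, -12.3, 8.4]
finger_gap: 0.0107
grip_force: 60.4
```

>>> {"op": "jog_arm", "data": {"moves": [{"slide": [0,0,0],"angular": [0,0,0.5],"fingers": 1},{"slide": [0,0,0],"angular": [0,0,0.5],"fingers": 1},{"slide": [0,0,0],"angular": [0,0,0.5],"fingers": 1}]}}

```text
clock: 15.5
tcp_pos: [0.5571, -0.3422, 0.0976]
orientation: [0.002, 0.756, 0.655, -0.005]
wrist_force: [-12.1, -13.3, 7.4]
finger_gap: 0.0107
grip_force: 60.2
```

```bash
python3 -c "
from h import *
plan([(sw((55,-135,92)),-8)])
print(get_state()['ft_torque'])
"
```

```text
tcp [ 0.5571 -0.3422  0.0976] q6 1.04 F [-12.1 -13.3   7.4] gap 0.0107 grip 60.2 t 15.5
to [ 0.561 -0.337  0.092] (-8,) slide [5.8, 3.2, 5.5] ang [-0.2, 0.6, -0.2] alt [1.0, 0.0, 180.0]
[-2.44222376  2.45955    -0.06422275]
```

>>> {"op": "jog_arm", "data": {"moves": [{"slide": [-3,-2,0],"angular": [0,0,0],"fingers": 1},{"slide": [-3,-2,0],"angular": [0,0,0],"fingers": 1}]}}

```text
clock: 15.67
tcp_pos: [0.5569, -0.3425, 0.0976]
orientation: [0.002, 0.755, 0.656, -0.002]
wrist_force: [-3.8, -5.3, 7.5]
finger_gap: 0.0109
grip_force: 60.2
```

```bash
python3 -c "
from h import *
plan([(sw((55,-135,92)),-8.05)])
"
```

```text
tcp [ 0.5569 -0.3425  0.0976] q6 1.04 F [-3.8 -5.3  7.5] gap 0.0109 grip 60.2 t 15.7
to [ 0.561 -0.337  0.092] (-8.05,) slide [6.2, 3.3, 5.6] ang [0.1, 0.3, -0.0] alt [0.0, -0.0, 180.0]
```

>>> {"op": "jog_arm", "data": {"moves": [{"slide": [-2,-1,0],"angular": [0,0,0],"fingers": 0.5},{"slide": [-2,-1,0],"angular": [0,0,0],"fingers": 0.5},{"slide": [-2,-1,0],"angular": [0,0,0],"fingers": 0.5},{"slide": [-2,-1,-40],"angular": [0,0,0],"fingers": 0.5},{"slide": [-2,-1,-80],"angular": [0,0,0],"fingers": 0.5},{"slide": [70,-1,-105],"angular": [0,0,0],"fingers": 0.5},{"slide": [110,-1,-105],"angular": [0,0,0],"fingers": 0.5},{"slide": [150,-1,-105],"angular": [0,0,0],"fingers": 0.5},{"slide": [190,-1,-105],"angular": [0,0,0],"fingers": 0.5},{"slide": [230,-1,-105],"angular": [0,0,0],"fingers": 0.5}]}}

```text
clock: 16.5
tcp_pos: [0.5845, -0.1355, 0.2004]
orientation: [0.0, 0.754, 0.657, 0.0]
wrist_force: [1.5, 0.1, -0.8]
finger_gap: 0.0426
grip_force: 0.0
```

```bash
sed -i 's/^X=.*/X=np.array([0.5230,-0.1935,-0.1405])/' h.py; sed -i "s#^o=.*#o=(400,130);cv2.imwrite('pics/p2.png',cv2.resize(p['color'][130:230,400:530,::-1],None,fx=5,fy=5,interpolation=cv2.INTER_CUBIC))#" c.py; python3 c.py
```

```text
tcp [ 0.5845 -0.1355  0.2004] q6 1.35 F [ 1.5  0.1 -0.8] gap 0.0426 grip 0.0 t 16.5
post [(array([382.1, 191.8]), 0.76)]
post [(array([361.6, 231.2]), 0.91), (array([284.1, 197. ]), 0.23)]
lever_grip [(array([287.3,  96.6]), 0.31)]
lever_grip [(array([398., 266.]), 0.56)]
nut_top []
nut_top [(array([436.2, 273. ]), 0.8)]
[[383.8 191.9]
 [479.5 206. ]
 [478.9 162.8]]
[[358.1 232.4]
 [392.  265.1]
 [434.3 271.7]]
```

View pics/p2.png

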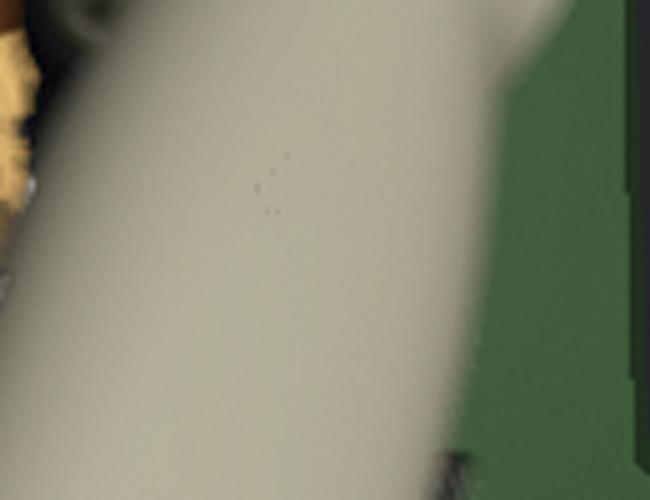

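The arm hides the nut in this picture, so I'll move it clear and turn the tool for the lever on the way.

>>> {"op": "jog_arm", "data": {"moves": [{"slide": [140,0,0],"angular": [0,0,-90],"fingers": 0.5},{"slide": [140,0,0],"angular": [0,0,-90],"fingers": 0.5},{"slide": [140,0,0],"angular": [0,0,-90],"fingers": 0.5},{"slide": [140,0,0],"angular": [0,0,-90],"fingers": 0.5},{"slide": [140,0,0],"angular": [0,0,-90],"fingers": 0.5},{"slide": [140,0,0],"angular": [0,0,-90],"fingers": 0.5},{"slide": [140,0,0],"angular": [0,0,-90],"fingers": 0.5},{"slide": [140,0,0],"angular": [0,0,-90],"fingers": 0.5}]}}

```text
clock: 17.57
tcp_pos: [0.6038, -0.0003, 0.1997]
orientation: [-0.0, 0.345, 0.939, -0.0]
wrist_force: [0.3, -0.1, 1.0]
finger_gap: 0.0423
grip_force: 0.0
```

```bash
cat >> c.py <<'E'
qs=q['color'][250:310,390:470,::-1]
A=cv2.resize(p['color'][140:190,450:500,::-1],(500,500),interpolation=cv2.INTER_CUBIC);B=cv2.resize(q['color'][255:305,415:445,::-1],(300,500),interpolation=cv2.INTER_CUBIC)
cv2.imwrite('pics/p3.png',np.hstack([A,B]))
for qn in(1.9,2,2.1):
    a=.4292-qn;c,s=np.cos(a),np.sin(a)
    pts=[sw((55+c*u-s*v,-135+s*u+c*v,z)) for u,v,z in((21,6,106),(21,-6,106),(-21,-6,106),(-21,6,106),(32,0,80))]
    print(qn,((proj(p,pts)-(450,140))*10).round().astype(int).tolist())
print('pin',((proj(p,[sw((55,-177,55))])-(450,140))*10).round())
E
python3 c.py
```

```text
tcp [ 6.038e-01 -3.000e-04  1.997e-01] q6 0.57 F [ 0.3 -0.1  1. ] gap 0.0423 grip 0.0 t 17.6
post []
post [(array([363.8, 234.5]), 0.61), (array([441. , 297.2]), 0.47)]
lever_grip [(array([479.5, 202.7]), 0.7)]
lever_grip [(array([395.8, 263.9]), 0.83)]
nut_top [(array([478.1, 163.8]), 0.55)]
nut_top [(array([436.9, 272.3]), 0.55), (array([305.5, 225.9]), 0.5)]
[[383.8 191.9]
 [479.5 206. ]
 [478.9 162.8]]
[[358.1 232.4]
 [392.  265.1]
 [434.3 271.7]]
1.9 [[374, 208], [373, 256], [204, 249], [205, 201], [377, 249]]
2 [[376, 217], [370, 265], [202, 240], [208, 192], [376, 262]]
2.1 [[377, 226], [366, 272], [201, 231], [212, 185], [374, 274]]
pin [[377. 281.]]
```

View pics/p3.png

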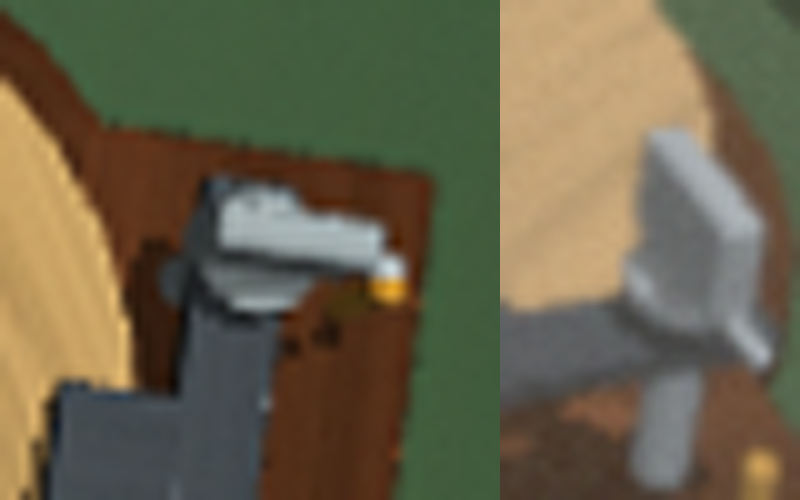

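The bar runs from (221,222) to (381,242), parallel to the ledge, and the pointer tip (390,265) touches the pin's image (390,290). That puts the nut at about 2.0. Next, closing the lever.

```bash
python3 -c "
from h import *
plan([(sw((-55,-135,210)),82),(sw((-55,-135,138)),82)])
"
```

```text
tcp [6.036e-01 6.000e-04 2.000e-01] q6 0.58 F [ 0.4 -0.5  0.5] gap 0.0426 grip 0.0 t 18.0
to [ 0.45  -0.319  0.21 ] (82,) slide [-92.0, -343.1, -10.0] ang [0.0, -0.0, -32.7] alt [-0.0, -0.0, 147.0]
to [ 0.45  -0.319  0.138] (82,) slide [-92.0, -343.1, 62.0] ang [0.0, -0.0, -32.7] alt [-0.0, -0.0, 147.0]
```

>>> {"op": "jog_arm", "data": {"moves": [{"slide": [-92,-343,-15],"angular": [0,0,-33],"fingers": 0.4},{"slide": [-92,-343,-15],"angular": [0,0,-33],"fingers": 0.4},{"slide": [-92,-343,-15],"angular": [0,0,-33],"fingers": 0.4},{"slide": [-92,-343,-15],"angular": [0,0,-33],"fingers": 0.4},{"slide": [-92,-343,-15],"angular": [0,0,-33],"fingers": 0.4},{"slide": [-92,-343,-15],"angular": [0,0,-33],"fingers": 0.4},{"slide": [-92,-343,-15],"angular": [0,0,-33],"fingers": 0.4},{"slide": [-92,-343,-15],"angular": [0,0,-33],"fingers": 0.4},{"slide": [-92,-343,-15],"angular": [0,0,-33],"fingers": 0.4},{"slide": [-92,-343,-15],"angular": [0,0,-33],"fingers": 0.4}]}}

```text
clock: 18.8
tcp_pos: [0.4481, -0.325, 0.2153]
orientation: [0.0, 0.07, 0.998, -0.001]
wrist_force: [0.8, -0.2, 1.3]
finger_gap: 0.0514
grip_force: 0.0
```

>>> {"op": "jog_arm", "data": {"moves": [{"slide": [0,0,0],"angular": [0,0,0],"fingers": 0.4},{"slide": [0,0,0],"angular": [0,0,0],"fingers": 0.4}]}}

```text
clock: 18.97
tcp_pos: [0.4502, -0.3192, 0.2149]
orientation: [-0.0, 0.067, 0.998, 0.0]
wrist_force: [0.6, 0.8, -0.7]
finger_gap: 0.0512
grip_force: 0.0
```

```bash
python3 -c "
from h import *
plan([(sw((-55,-135,138)),82)])
"
```

```text
tcp [ 0.4502 -0.3192  0.2149] q6 -0.63 F [ 0.6  0.8 -0.7] gap 0.0512 grip 0.0 t 19.0
to [ 0.45  -0.319  0.138] (82,) slide [0.5, -0.4, 76.9] ang [0.0, -0.0, 0.3] alt [0.0, 0.0, -180.0]
```

>>> {"op": "jog_arm", "data": {"moves": [{"slide": [0,0,30],"angular": [0,0,0],"fingers": 0.4},{"slide": [0,0,60],"angular": [0,0,0],"fingers": 0.4},{"slide": [0,0,77],"angular": [0,0,0],"fingers": 0.4},{"slide": [0,0,77],"angular": [0,0,0],"fingers": 0.4},{"slide": [0,0,77],"angular": [0,0,0],"fingers": 1},{"slide": [0,0,77],"angular": [0,0,0],"fingers": 1},{"slide": [0,0,77],"angular": [0,0,0],"fingers": 1},{"slide": [0,0,77],"angular": [0,0,0],"fingers": 1}], "squeeze": 40}}

```text
clock: 19.63
tcp_pos: [0.4517, -0.319, 0.1399]
orientation: [0.002, 0.066, 0.998, 0.0]
wrist_force: [0.9, 3.5, 4.2]
finger_gap: 0.0114
grip_force: 39.7
```

```bash
python3 -c "
from h import *
plan([(sw((-55-68*np.sin(np.radians(a)),-135,70+68*np.cos(np.radians(a)))),82) for a in (0,10,20,30,40,50,60,70,80,90)])
"
```

```text
tcp [ 0.4517 -0.319   0.1399] q6 -0.63 F [0.9 3.5 4.2] gap 0.0114 grip 39.7 t 19.6
to [ 0.45  -0.319  0.138] (82,) slide [2.0, -0.8, 1.9] ang [0.0, 0.2, 0.5] alt [-0.0, 0.0, -180.0]
to [ 0.438 -0.318  0.137] (82,) slide [13.8, -0.6, 2.9] ang [0.0, 0.2, 0.5] alt [-0.0, 0.0, -180.0]
to [ 0.427 -0.316  0.134] (82,) slide [25.3, -0.5, 5.9] ang [0.0, 0.2, 0.5] alt [-0.0, 0.0, -180.0]
to [ 0.416 -0.315  0.129] (82,) slide [36.0, -0.4, 10.9] ang [0.0, 0.2, 0.5] alt [-0.0, 0.0, -180.0]
to [ 0.406 -0.313  0.122] (82,) slide [45.7, -0.4, 17.7] ang [0.0, 0.2, 0.5] alt [-0.0, 0.0, -180.0]
to [ 0.398 -0.312  0.114] (82,) slide [54.2, -0.3, 26.0] ang [0.0, 0.2, 0.5] alt [-0.0, 0.0, -180.0]
to [ 0.391 -0.311  0.104] (82,) slide [61.0, -0.2, 35.7] ang [0.0, 0.2, 0.5] alt [-0.0, 0.0, -180.0]
to [ 0.386 -0.311  0.093] (82,) slide [66.0, -0.2, 46.4] ang [0.0, 0.2, 0.5] alt [-0.0, 0.0, -180.0]
to [ 0.383 -0.31   0.082] (82,) slide [69.1, -0.2, 57.9] ang [0.0, 0.2, 0.5] alt [-0.0, 0.0, -180.0]
to [ 0.382 -0.31   0.07 ] (82,) slide [70.2, -0.2, 69.7] ang [0.0, 0.2, 0.5] alt [-0.0, 0.0, -180.0]
```

>>> {"op": "jog_arm", "data": {"moves": [{"slide": [12,0,1],"angular": [0,0,0],"fingers": 1},{"slide": [24,0,4],"angular": [0,0,0],"fingers": 1},{"slide": [35,0,9],"angular": [0,0,0],"fingers": 1},{"slide": [45,0,16],"angular": [0,0,0],"fingers": 1},{"slide": [53,0,25],"angular": [0,0,0],"fingers": 1},{"slide": [60,0,36],"angular": [0,0,0],"fingers": 1},{"slide": [65,0,48],"angular": [0,0,0],"fingers": 1},{"slide": [68,0,60],"angular": [0,0,0],"fingers": 1},{"slide": [69,0,72],"angular": [0,0,0],"fingers": 1},{"slide": [69,0,78],"angular": [0,0,0],"fingers": 1}], "squeeze": 50}}

```text
clock: 20.47
tcp_pos: [0.3821, -0.3085, 0.0606]
orientation: [0.001, 0.066, 0.998, 0.001]
wrist_force: [-0.6, 7.7, 8.9]
finger_gap: 0.0115
grip_force: 49.4
```

```bash
cat > d.py <<'E'
from h import *
plan([])
q=read_camera('side')
print((proj(q,[sw((-55-68,-135,79)),sw((-55-91,-135,79)),sw((-55,-135,78))])-(340,240))*8)
print([(((np.array(d['point'])-(340,240))*8).round(),round(d['p'],2)) for d in tip_of('lever_grip',q)])
cv2.imwrite('pics/l5.png',cv2.resize(q['color'][240:310,340:420,::-1],None,fx=8,fy=8,interpolation=cv2.INTER_CUBIC))
E
python3 d.py
```

```text
tcp [ 0.3821 -0.3085  0.0606] q6 -0.71 F [-0.6  7.7  8.9] gap 0.0115 grip 49.4 t 20.5
[[170.69884839 434.84536288]
 [ 92.99957945 449.08022861]
 [394.98004999 396.26365436]]
[(array([194., 412.]), 0.71)]
```

>>> {"op": "jog_arm", "data": {"moves": [{"slide": [0,0,3],"angular": [0,0,0],"fingers": 1},{"slide": [0,0,5],"angular": [0,0,0],"fingers": 1},{"slide": [0,0,5],"angular": [0,0,0],"fingers": 1}]}}

```text
clock: 20.82
tcp_pos: [0.3825, -0.3088, 0.0575]
orientation: [0.001, 0.066, 0.998, 0.001]
wrist_force: [-1.9, 11.5, 16.4]
finger_gap: 0.0114
grip_force: 50.5
```

>>> {"op": "jog_arm", "data": {"moves": [{"slide": [0,0,-5],"angular": [0,0,0],"fingers": 0.5},{"slide": [0,0,-5],"angular": [0,0,0],"fingers": 0.4},{"slide": [0,0,-5],"angular": [0,0,0],"fingers": 0.4},{"slide": [0,0,-60],"angular": [0,0,0],"fingers": 0.4},{"slide": [0,0,-100],"angular": [0,0,0],"fingers": 0.4},{"slide": [0,0,-120],"angular": [0,0,0],"fingers": 0.4},{"slide": [0,0,-120],"angular": [0,0,0],"fingers": 0.4}]}}

```text
clock: 21.4
tcp_pos: [0.3847, -0.3137, 0.1818]
orientation: [0.004, 0.066, 0.998, -0.004]
wrist_force: [0.1, -1.5, -1.0]
finger_gap: 0.0515
grip_force: 0.0
```

```bash
python3 d.py
```

```text
tcp [ 0.3847 -0.3137  0.1818] q6 -0.71 F [ 0.1 -1.5 -1. ] gap 0.0515 grip 0.0 t 21.4
[[170.69884839 434.84536288]
 [ 92.99957945 449.08022861]
 [394.98004999 396.26365436]]
[(array([368., 294.]), 0.54), (array([210., 413.]), 0.5)]
```

View pics/l5.png

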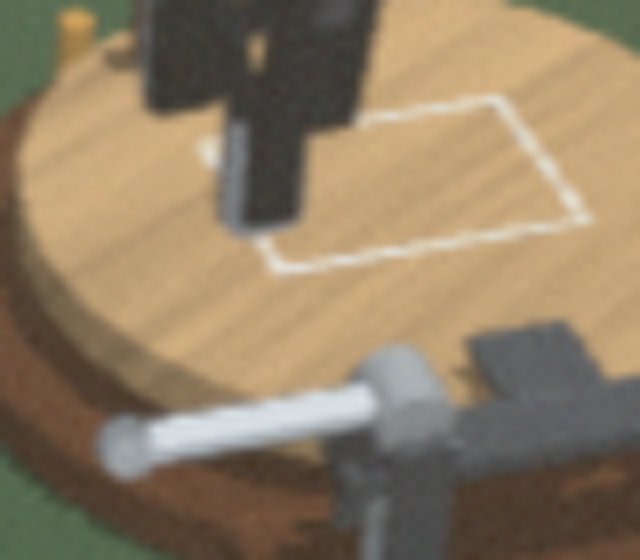

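The lever is back where it was at the start: its end is at about (125,445) in the crop, or (355.6,295.6) in the full frame, against (356,295) originally. So it is closed. Next I'll measure the outline and the tubs.

```bash
cat > m.py <<'E'
from h import *
def rects(p,z,lo,box=None,sat=40,val=190):
    hsv=cv2.cvtColor(p["color"],cv2.COLOR_RGB2HSV);m=((hsv[...,1]<sat)&(hsv[...,2]>val)).astype(np.uint8)
    out=[]
    for c in cv2.findContours(m,cv2.RETR_EXTERNAL,cv2.CHAIN_APPROX_NONE)[0]:
        if cv2.contourArea(c)<lo:continue
        W=np.array([atz(p,q[0].astype(float),z)[:2] for q in c])*1e3
        (cx,cy),(a,b),th=cv2.minAreaRect(W.astype(np.float32))
        if a<b:a,b,th=b,a,th+90
        out.append([round(v,1) for v in(cx,cy,a,b,(th+90)%180-90)])
    return out
if __name__=="__main__":
    plan([]);t=read_camera("top");q=read_camera("side")
    print("tubs z38");[print(r) for r in rects(t,.038,400) if 85<r[2]<110 and 55<r[3]<75]
    print("outline z50 top");[print(r) for r in rects(t,.050,400,sat=60,val=150) if 95<r[2]<125 and r[1]<-100]
    print("outline side");[print(r) for r in rects(q,.050,200,sat=60,val=120) if 95<r[2]<135]
E
python3 m.py
```

```text
tcp [ 0.3828 -0.3116  0.1766] q6 -0.71 F [ 0.2  0.7 -0.3] gap 0.051 grip 0.0 t 21.5
tubs z38
[368.2, -744.4, 109.1, 57.7, 37.8]
[422.8, 122.9, 98.5, 65.0, -7.1]
[441.5, 327.2, 98.5, 65.5, -12.6]
[525.5, -198.2, 108.0, 72.4, -8.6]
[583.3, 299.5, 98.8, 66.0, 12.9]
[600.8, 121.9, 98.6, 64.1, 22.2]
outline z50 top
[524.4, -195.2, 107.7, 72.9, -8.7]
outline side
[435.7, -564.0, 129.4, 22.0, 88.4]
[432.2, -286.3, 110.2, 40.5, -0.5]
[410.4, 79.1, 116.6, 106.8, 81.4]
[428.6, 276.0, 127.5, 103.4, 77.4]
[568.8, 252.9, 124.8, 114.0, 12.4]
```

```bash
python3 -c "
from h import *
plan([((.4215,.1245,.12),82.9),((.4215,.1245,.016),82.9)])
"
```

```text
tcp [ 0.3815 -0.31    0.174 ] q6 -0.71 F [ 0.4  0.  -0.3] gap 0.0511 grip 0.0 t 21.6
to [0.422 0.124 0.12 ] (82.9,) slide [17.7, 435.9, 54.4] ang [0.0, -0.1, -0.5] alt [-0.0, -0.0, 180.0]
to [0.422 0.124 0.016] (82.9,) slide [17.6, 435.8, 158.4] ang [0.0, -0.1, -0.5] alt [-0.0, -0.0, 180.0]
```

>>> {"op": "jog_arm", "data": {"moves": [{"slide": [18,436,0],"angular": [0,0,-0.5],"fingers": 0},{"slide": [18,436,0],"angular": [0,0,-0.5],"fingers": 0},{"slide": [18,436,0],"angular": [0,0,-0.5],"fingers": 0},{"slide": [18,436,0],"angular": [0,0,-0.5],"fingers": 0},{"slide": [18,436,0],"angular": [0,0,-0.5],"fingers": 0},{"slide": [18,436,0],"angular": [0,0,-0.5],"fingers": 0},{"slide": [18,436,0],"angular": [0,0,-0.5],"fingers": 0},{"slide": [18,436,0],"angular": [0,0,-0.5],"fingers": 0},{"slide": [18,436,0],"angular": [0,0,-0.5],"fingers": 0},{"slide": [18,436,0],"angular": [0,0,-0.5],"fingers": 0}]}}

```text
clock: 22.43
tcp_pos: [0.4184, 0.1066, 0.1733]
orientation: [-0.001, 0.062, 0.998, -0.0]
wrist_force: [1.3, 0.2, 0.5]
finger_gap: 0.0849
grip_force: 0.0
```

>>> {"op": "jog_arm", "data": {"moves": [{"slide": [1,19,40],"angular": [0,0,0],"fingers": 0},{"slide": [1,19,55],"angular": [0,0,0],"fingers": 0},{"slide": [1,19,55],"angular": [0,0,0],"fingers": 0},{"slide": [1,19,55],"angular": [0,0,0],"fingers": 0}]}}

```text
clock: 22.77
tcp_pos: [0.419, 0.1236, 0.1181]
orientation: [-0.003, 0.061, 0.998, -0.001]
wrist_force: [-0.1, -0.1, 0.4]
finger_gap: 0.0855
grip_force: 0.0
```

```bash
python3 -c "
from h import *
plan([((.4215,.1245,.016),82.9)])
"
```

```text
tcp [0.419  0.1236 0.1181] q6 0.23 F [-0.1 -0.1  0.4] gap 0.0855 grip 0.0 t 22.8
to [0.422 0.124 0.016] (82.9,) slide [-3.0, 1.3, 102.0] ang [-0.1, -0.3, 0.1] alt [0.0, -0.0, -180.0]
```

Down, grip at 40 N, lift.

>>> {"op": "jog_arm", "data": {"moves": [{"slide": [-2,1,30],"angular": [0,0,0],"fingers": 0},{"slide": [-2,1,60],"angular": [0,0,0],"fingers": 0},{"slide": [-2,1,85],"angular": [0,0,0],"fingers": 0},{"slide": [-2,1,100],"angular": [0,0,0],"fingers": 0},{"slide": [-2,1,101],"angular": [0,0,0],"fingers": 0},{"slide": [-2,1,101],"angular": [0,0,0],"fingers": 0}]}}

```text
clock: 23.27
tcp_pos: [0.4233, 0.1235, 0.0192]
orientation: [-0.001, 0.063, 0.998, -0.0]
wrist_force: [-0.8, 0.4, 0.3]
finger_gap: 0.0854
grip_force: 0.0
```

>>> {"op": "jog_arm", "data": {"moves": [{"slide": [0,0,0],"angular": [0,0,0],"fingers": 1},{"slide": [0,0,0],"angular": [0,0,0],"fingers": 1},{"slide": [0,0,0],"angular": [0,0,0],"fingers": 1},{"slide": [0,0,0],"angular": [0,0,0],"fingers": 1}], "squeeze": 40}}

```text
clock: 23.6
tcp_pos: [0.4251, 0.1243, 0.0208]
orientation: [0.002, 0.062, 0.998, 0.0]
wrist_force: [-0.1, -2.2, 6.7]
finger_gap: 0.0655
grip_force: 45.5
```

```bash
python3 -c "
from h import *
plan([((.4215,.1245,.18),82.9),((.5235,-.1943,.18),81.5)])
"
```

```text
tcp [0.4251 0.1243 0.0208] q6 0.23 F [-0.1 -2.2  6.7] gap 0.0655 grip 45.5 t 23.6
to [0.422 0.124 0.18 ] (82.9,) slide [3.0, -0.2, -159.2] ang [0.0, 0.2, -0.0] alt [0.0, -0.0, 180.0]
to [ 0.524 -0.194  0.18 ] (81.5,) slide [-137.7, -303.9, -158.8] ang [0.0, 0.2, 1.4] alt [-0.0, 0.0, -179.0]
```

>>> {"op": "jog_arm", "data": {"moves": [{"slide": [0,0,-40],"angular": [0,0,0],"fingers": 1},{"slide": [0,0,-80],"angular": [0,0,0],"fingers": 1},{"slide": [-10,-20,-115],"angular": [0,0,0],"fingers": 1},{"slide": [-20,-60,-120],"angular": [0,0,0],"fingers": 1},{"slide": [-60,-140,-130],"angular": [0,0,1.4],"fingers": 1},{"slide": [-90,-200,-130],"angular": [0,0,1.4],"fingers": 1},{"slide": [-110,-240,-130],"angular": [0,0,1.4],"fingers": 1},{"slide": [-130,-280,-130],"angular": [0,0,1.4],"fingers": 1},{"slide": [-140,-304,-130],"angular": [0,0,1.4],"fingers": 1},{"slide": [-140,-304,-130],"angular": [0,0,1.4],"fingers": 1}]}}

```text
clock: 24.43
tcp_pos: [0.5179, -0.1755, 0.1494]
orientation: [0.0, 0.074, 0.997, -0.0]
wrist_force: [0.5, 1.6, -1.5]
finger_gap: 0.0655
grip_force: 48.6
```

>>> {"op": "jog_arm", "data": {"moves": [{"slide": [0,0,0],"angular": [0,0,0],"fingers": 1},{"slide": [0,0,0],"angular": [0,0,0],"fingers": 1},{"slide": [0,0,0],"angular": [0,0,0],"fingers": 1},{"slide": [0,0,0],"angular": [0,0,0],"fingers": 1}]}}

```text
clock: 24.77
tcp_pos: [0.5169, -0.1722, 0.1487]
orientation: [-0.0, 0.073, 0.997, 0.0]
wrist_force: [-0.4, 1.0, -1.8]
finger_gap: 0.0653
grip_force: 48.6
```

```bash
python3 -c "
from h import *
plan([((.5263,-.1947,.072),81.5)])
"
```

```text
tcp [ 0.5169 -0.1722  0.1487] q6 -0.32 F [-0.4  1.  -1.8] gap 0.0653 grip 48.6 t 24.8
to [ 0.526 -0.195  0.072] (81.5,) slide [-12.6, -20.9, 76.6] ang [0.0, -0.1, 0.1] alt [0.0, 0.0, -180.0]
```

>>> {"op": "jog_arm", "data": {"moves": [{"slide": [-12.5,-21,0],"angular": [0,0,0],"fingers": 1},{"slide": [-12.5,-21,30],"angular": [0,0,0],"fingers": 1},{"slide": [-12.5,-21,55],"angular": [0,0,0],"fingers": 1},{"slide": [-12.5,-21,60],"angular": [0,0,0],"fingers": 1},{"slide": [-12.5,-21,60],"angular": [0,0,0],"fingers": 1},{"slide": [-12.5,-21,60],"angular": [0,0,0],"fingers": 1}]}}

```text
clock: 25.27
tcp_pos: [0.5269, -0.195, 0.0894]
orientation: [-0.0, 0.073, 0.997, 0.0]
wrist_force: [-0.3, -0.6, -3.0]
finger_gap: 0.0652
grip_force: 48.5
```

```bash
python3 -c "
from h import *
plan([((.5263,-.1947,.071),81.5)])
"
```

```text
tcp [ 0.5269 -0.195   0.0894] q6 -0.35 F [-0.3 -0.6 -3. ] gap 0.0652 grip 48.5 t 25.3
to [ 0.526 -0.195  0.071] (81.5,) slide [0.6, 0.2, 18.4] ang [0.0, -0.0, 0.1] alt [0.0, 0.0, -180.0]
```

>>> {"op": "jog_arm", "data": {"moves": [{"slide": [0.5,0,8],"angular": [0,0,0],"fingers": 1},{"slide": [0.5,0,14],"angular": [0,0,0],"fingers": 1},{"slide": [0.5,0,18],"angular": [0,0,0],"fingers": 1},{"slide": [0.5,0,19],"angular": [0,0,0],"fingers": 1},{"slide": [0.5,0,19],"angular": [0,0,0],"fingers": 1}]}}

```text
clock: 25.68
tcp_pos: [0.5268, -0.1959, 0.0708]
orientation: [0.001, 0.074, 0.997, 0.0]
wrist_force: [-2.5, 2.2, 5.3]
finger_gap: 0.0651
grip_force: 49.4
```

```bash
python3 -c "
from h import *
plan([])
"
```

```text
tcp [ 0.5268 -0.1959  0.0708] q6 -0.35 F [-2.5  2.2  5.3] gap 0.0651 grip 49.4 t 25.7
```

Contact. I'll release, lift, and swing aside to the left so the camera can check the placing.

>>> {"op": "jog_arm", "data": {"moves": [{"slide": [0,0,0],"angular": [0,0,0],"fingers": 0},{"slide": [0,0,0],"angular": [0,0,0],"fingers": 0},{"slide": [0,0,0],"angular": [0,0,0],"fingers": 0},{"slide": [0,0,-40],"angular": [0,0,0],"fingers": 0},{"slide": [0,0,-80],"angular": [0,0,0],"fingers": 0},{"slide": [10,40,-110],"angular": [0,0,0],"fingers": 0},{"slide": [20,80,-110],"angular": [0,0,0],"fingers": 0},{"slide": [30,120,-110],"angular": [0,0,0],"fingers": 0},{"slide": [40,160,-110],"angular": [0,0,0],"fingers": 0},{"slide": [50,200,-110],"angular": [0,0,0],"fingers": 0}]}}

```text
clock: 26.52
tcp_pos: [0.507, 0.0046, 0.1803]
orientation: [0.001, 0.074, 0.997, 0.0]
wrist_force: [1.6, -0.8, 1.0]
finger_gap: 0.0852
grip_force: 0.0
```

>>> {"op": "jog_arm", "data": {"moves": [{"slide": [20,130,0],"angular": [0,0,0],"fingers": 0},{"slide": [20,130,0],"angular": [0,0,0],"fingers": 0},{"slide": [20,130,0],"angular": [0,0,0],"fingers": 0},{"slide": [20,130,0],"angular": [0,0,0],"fingers": 0},{"slide": [20,130,0],"angular": [0,0,0],"fingers": 0}]}}

```text
clock: 26.93
tcp_pos: [0.5062, 0.1373, 0.1797]
orientation: [0.0, 0.071, 0.997, 0.0]
wrist_force: [0.2, 0.4, 0.3]
finger_gap: 0.0854
grip_force: 0.0
```

Run:
```python
from m import *
plan([]);t=read_camera("top")
print("tubs");[print(r) for r in rects(t,.038,400) if 60<r[2]<125 and r[1]>-350]
hsv=cv2.cvtColor(t["color"],cv2.COLOR_RGB2HSV)
print("stack top z88");[print(r) for s in (25,40) for r in rects(t,.088,400,sat=s,val=200) if 85<r[2]<125 and -350<r[1]<-100]
cv2.imwrite('pics/k1.png',cv2.resize(t['color'][140:220,370:470,::-1],None,fx=8,fy=7.5,interpolation=cv2.INTER_CUBIC))
for z,n,l in((.05,'outline',(53,36)),(.088,'tub',(50,33))):
    c=[524.4,-195.2,-8.6]
    a=np.radians(c[2]);P=[(c[0]/1e3+(np.cos(a)*u-np.sin(a)*v)/1e3,c[1]/1e3+(np.sin(a)*u+np.cos(a)*v)/1e3,z) for u,v in((l[0],l[1]),(l[0],-l[1]),(-l[0],-l[1]),(-l[0],l[1]))]
    print(n,((proj(t,P)+.5-(370,140))*(8,7.5)).round().tolist())
```

```text
tcp [0.5062 0.1373 0.1797] q6 0.25 F [0.2 0.4 0.3] gap 0.0854 grip 0.0 t 26.9
tubs
[441.4, 327.1, 97.8, 64.0, -12.8]
[530.6, -209.1, 102.9, 67.3, -8.4]
stack top z88
[524.8, -197.1, 97.7, 63.5, -8.5]
[524.9, -197.4, 98.0, 64.1, -8.5]
outline [[297.0, 128.0], [516.0, 160.0], [471.0, 461.0], [251.0, 428.0]]
tub [[330.0, 120.0], [537.0, 150.0], [493.0, 444.0], [285.0, 413.0]]
```

View pics/k1.png

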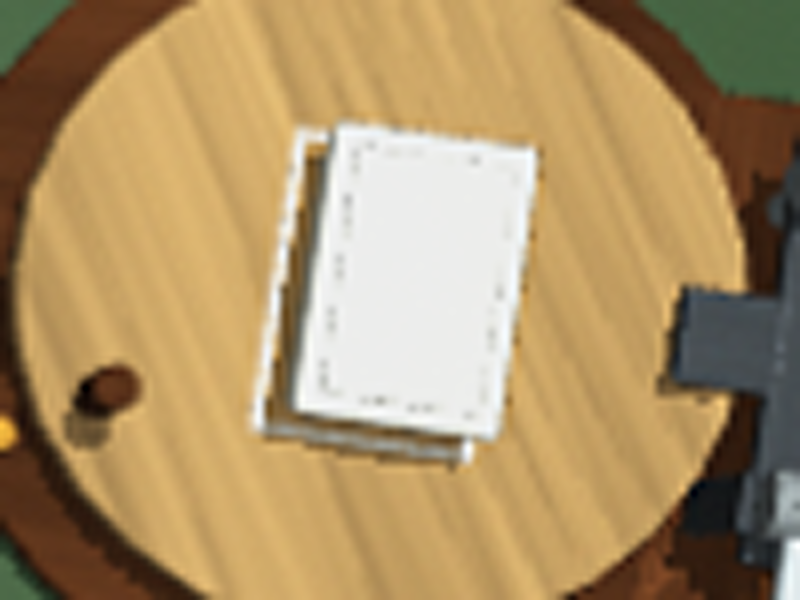

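Tub 1 lies inside the outline, about 1.5 mm right of centre, with the outline's left and bottom lines showing parallel to it at (300,130)→(258,430) and (258,430)→(470,460). Next, the tub at (600.8,121.9).

```bash
python3 -c "
from h import *
plan([((.5995,.1234,.12),112.2),((.5995,.1234,.018),112.2)])
"
```

```text
tcp [0.5064 0.1356 0.1797] q6 0.25 F [ 0.2 -0.   0.2] gap 0.085 grip 0.0 t 27.0
to [0.6   0.123 0.12 ] (112.2,) slide [-93.9, 1.4, 59.7] ang [-0.0, 0.0, -30.5] alt [0.0, 0.0, 149.0]
to [0.6   0.123 0.018] (112.2,) slide [-93.9, 1.4, 161.7] ang [-0.0, 0.0, -30.5] alt [0.0, 0.0, 149.0]
```

>>> {"op": "jog_arm", "data": {"moves": [{"slide": [-40,1,0],"angular": [0,0,-30.5],"fingers": 0},{"slide": [-80,1,20],"angular": [0,0,-30.5],"fingers": 0},{"slide": [-94,1,40],"angular": [0,0,-30.5],"fingers": 0},{"slide": [-94,1,60],"angular": [0,0,-30.5],"fingers": 0},{"slide": [-94,1,90],"angular": [0,0,-30.5],"fingers": 0},{"slide": [-94,1,90],"angular": [0,0,-30.5],"fingers": 0},{"slide": [-94,1,90],"angular": [0,0,-30.5],"fingers": 0},{"slide": [-94,1,90],"angular": [0,0,-30.5],"fingers": 0}]}}

```text
clock: 27.65
tcp_pos: [0.6001, 0.1206, 0.0909]
orientation: [0.0, -0.19, 0.982, -0.0]
wrist_force: [-0.4, 0.2, 1.1]
finger_gap: 0.0849
grip_force: 0.0
```

```bash
python3 -c "
from h import *
plan([((.5995,.1234,.018),112.2)])
"
```

```text
tcp [0.6001 0.1206 0.0909] q6 -0.31 F [-0.4  0.2  1.1] gap 0.0849 grip 0.0 t 27.6
to [0.6   0.123 0.018] (112.2,) slide [-0.4, 2.9, 72.9] ang [-0.0, 0.0, -0.3] alt [0.0, 0.0, 180.0]
```

>>> {"op": "jog_arm", "data": {"moves": [{"slide": [0,2,30],"angular": [0,0,0],"fingers": 0},{"slide": [0,2,55],"angular": [0,0,0],"fingers": 0},{"slide": [0,2,70],"angular": [0,0,0],"fingers": 0},{"slide": [0,2,71],"angular": [0,0,0],"fingers": 0},{"slide": [0,2,71],"angular": [0,0,0],"fingers": 0},{"slide": [0,2,71],"angular": [0,0,0],"fingers": 1},{"slide": [0,2,71],"angular": [0,0,0],"fingers": 1},{"slide": [0,2,71],"angular": [0,0,0],"fingers": 1},{"slide": [0,2,71],"angular": [0,0,0],"fingers": 1}]}}

```text
clock: 28.4
tcp_pos: [0.6008, 0.1237, 0.0214]
orientation: [0.002, -0.191, 0.982, -0.0]
wrist_force: [-1.0, -0.4, 6.4]
finger_gap: 0.0652
grip_force: 46.5
```

```bash
cat > g.py <<'E'
# after grasp: python3 g.py camx camy long_deg level  -> place plan
import sys
from h import *
cx,cy,L,n=map(float,sys.argv[1:])
r,t=Rt();M=r.as_matrix();c=np.array([cx-1.2,cy+1.4])/1e3
u=np.array([M[0,0],M[1,0]]);u/=np.hypot(*u);off=(c-t[:2])@u   # tub centre along tool x
yy=np.degrees(np.arctan2(M[1,1],M[0,1]));print("tub short axis vs tool y",yy-(L+90),"off mm",off*1e3)
yaw=81.5;s=1 if np.cos(np.radians(yaw-yy))>0 else -1
z=np.array([0,0,-1.]);y=np.array([np.cos(np.radians(yaw)),np.sin(np.radians(yaw)),0])*s;x=np.cross(y,z)
T=np.array([.5237,-.1948,0])-x*off;zb=t[2]+.050+.038*n
print("target tcp",T.round(4),"zb",zb)
plan([((T[0],T[1],zb+.02),yaw),((T[0],T[1],zb),yaw)])
E
python3 g.py 600.8 121.9 22.2 1
```

```text
tub short axis vs tool y -0.19345949793942907 off mm 1.3153881410403423
target tcp [ 0.525 -0.195  0.   ] zb 0.10943263150042165
tcp [0.6008 0.1237 0.0214] q6 -0.31 F [-1.  -0.4  6.4] gap 0.0652 grip 46.5 t 28.4
to [ 0.525 -0.195  0.129] (81.5,) slide [189.3, -267.3, -108.4] ang [-0.0, 0.3, 30.5] alt [-0.0, -0.0, -149.0]
to [ 0.525 -0.195  0.109] (81.5,) slide [189.4, -267.2, -88.4] ang [-0.0, 0.3, 30.5] alt [-0.0, -0.0, -149.0]
```

>>> {"op": "jog_arm", "data": {"moves": [{"slide": [0,0,-40],"angular": [0,0,0],"fingers": 1},{"slide": [0,0,-80],"angular": [0,0,0],"fingers": 1},{"slide": [20,-28,-110],"angular": [0,0,7],"fingers": 1},{"slide": [40,-56,-130],"angular": [0,0,14],"fingers": 1},{"slide": [63,-90,-140],"angular": [0,0,21],"fingers": 1},{"slide": [85,-120,-140],"angular": [0,0,28],"fingers": 1},{"slide": [110,-155,-140],"angular": [0,0,30.5],"fingers": 1},{"slide": [135,-190,-140],"angular": [0,0,30.5],"fingers": 1},{"slide": [160,-225,-140],"angular": [0,0,30.5],"fingers": 1},{"slide": [180,-254,-140],"angular": [0,0,30.5],"fingers": 1}]}}

```text
clock: 29.23
tcp_pos: [0.5263, -0.1812, 0.1596]
orientation: [0.0, 0.074, 0.997, -0.0]
wrist_force: [0.3, -0.7, -3.3]
finger_gap: 0.0655
grip_force: 47.6
```

>>> {"op": "jog_arm", "data": {"moves": [{"slide": [0,0,0],"angular": [0,0,0],"fingers": 1},{"slide": [0,0,0],"angular": [0,0,0],"fingers": 1},{"slide": [0,0,0],"angular": [0,0,0],"fingers": 1}]}}

```text
clock: 29.48
tcp_pos: [0.527, -0.1793, 0.159]
orientation: [0.0, 0.074, 0.997, 0.0]
wrist_force: [-0.0, 0.9, -2.8]
finger_gap: 0.0651
grip_force: 47.6
```

```bash
python3 -c "
from h import *
plan([((.525,-.195,.13),81.5)])
"
```

```text
tcp [ 0.527  -0.1793  0.159 ] q6 -0.32 F [-0.   0.9 -2.8] gap 0.0651 grip 47.6 t 29.5
to [ 0.525 -0.195  0.13 ] (81.5,) slide [-0.3, -15.9, 29.0] ang [0.0, 0.0, -0.0] alt [0.0, -0.0, 180.0]
```

>>> {"op": "jog_arm", "data": {"moves": [{"slide": [0,-15,0],"angular": [0,0,0],"fingers": 1},{"slide": [0,-15.5,20],"angular": [0,0,0],"fingers": 1},{"slide": [0,-15.5,29],"angular": [0,0,0],"fingers": 1},{"slide": [0,-15.5,29],"angular": [0,0,0],"fingers": 1},{"slide": [0,-15.5,29],"angular": [0,0,0],"fingers": 1}]}}

```text
clock: 29.9
tcp_pos: [0.5244, -0.1928, 0.1291]
orientation: [-0.001, 0.073, 0.997, 0.001]
wrist_force: [-0.2, 0.3, -2.2]
finger_gap: 0.0656
grip_force: 47.5
```

```bash
python3 -c "
from h import *
plan([((.525,-.195,.1094),81.5)])
"
```

```text
tcp [ 0.5244 -0.1928  0.1291] q6 -0.35 F [-0.2  0.3 -2.2] gap 0.0656 grip 47.5 t 29.9
to [ 0.525 -0.195  0.109] (81.5,) slide [-1.0, -2.1, 19.6] ang [0.1, -0.1, 0.1] alt [0.0, 0.0, -180.0]
```

>>> {"op": "jog_arm", "data": {"moves": [{"slide": [-0.5,-1,8],"angular": [0,0,0],"fingers": 1},{"slide": [-0.5,-1,14],"angular": [0,0,0],"fingers": 1},{"slide": [-0.5,-1,18],"angular": [0,0,0],"fingers": 1},{"slide": [-0.5,-1,19.5],"angular": [0,0,0],"fingers": 1},{"slide": [-0.5,-1,19.5],"angular": [0,0,0],"fingers": 1}]}}

```text
clock: 30.32
tcp_pos: [0.5251, -0.1954, 0.11]
orientation: [-0.0, 0.074, 0.997, 0.0]
wrist_force: [0.2, 0.2, -2.8]
finger_gap: 0.0649
grip_force: 47.6
```

```bash
python3 -c "
from h import *
P=[]
for i in range(5): read_camera('top');P.append(get_state()['tcp_pos'])
print(np.round(P,4),np.mean(P,0));plan([])
"
```

```text
[[ 0.5253 -0.1956  0.1102]
 [ 0.5253 -0.1957  0.1103]
 [ 0.5254 -0.1958  0.1104]
 [ 0.5254 -0.1958  0.1104]
 [ 0.5254 -0.1958  0.1104]] [ 0.52538458 -0.19576006  0.1103342 ]
tcp [ 0.5254 -0.1958  0.1104] q6 -0.35 F [-0.6 -0.2 -2.6] gap 0.0647 grip 47.6 t 30.6
```

>>> {"op": "jog_arm", "data": {"moves": [{"slide": [0,0.5,1.5],"angular": [0,0,0],"fingers": 1},{"slide": [0,0.5,2.5],"angular": [0,0,0],"fingers": 1},{"slide": [0,0.5,2.5],"angular": [0,0,0],"fingers": 1},{"slide": [0,0.5,2.5],"angular": [0,0,0],"fingers": 0},{"slide": [0,0.5,2.5],"angular": [0,0,0],"fingers": 0},{"slide": [0,0.5,2.5],"angular": [0,0,0],"fingers": 0},{"slide": [0,0.5,-40],"angular": [0,0,0],"fingers": 0},{"slide": [0,0.5,-80],"angular": [0,0,0],"fingers": 0},{"slide": [0,40,-100],"angular": [0,0,0],"fingers": 0},{"slide": [0,80,-100],"angular": [0,0,0],"fingers": 0}]}}

```text
clock: 31.4
tcp_pos: [0.54, -0.1196, 0.2155]
orientation: [0.005, 0.076, 0.997, -0.001]
wrist_force: [1.2, 0.3, -0.3]
finger_gap: 0.0855
grip_force: 0.0
```

>>> {"op": "jog_arm", "data": {"moves": [{"slide": [0,240,0],"angular": [0,0,0],"fingers": 0},{"slide": [0,240,0],"angular": [0,0,0],"fingers": 0},{"slide": [0,240,0],"angular": [0,0,0],"fingers": 0},{"slide": [0,240,0],"angular": [0,0,0],"fingers": 0},{"slide": [0,240,0],"angular": [0,0,0],"fingers": 0},{"slide": [0,240,0],"angular": [0,0,0],"fingers": 0},{"slide": [0,240,0],"angular": [0,0,0],"fingers": 0},{"slide": [0,240,0],"angular": [0,0,0],"fingers": 0}]}}

```text
clock: 32.07
tcp_pos: [0.5723, 0.122, 0.2098]
orientation: [-0.0, 0.072, 0.997, -0.0]
wrist_force: [0.5, -0.8, 0.3]
finger_gap: 0.0855
grip_force: 0.0
```

```bash
cat > n.py <<'E'
import sys
from m import *
n=int(sys.argv[1])
t=read_camera("top");plan([])
print("tubs");[print(r) for r in rects(t,.038,400) if 60<r[2]<125 and r[1]>50]
print("stack top");[print(r) for s in (25,40) for r in rects(t,.050+.038*n,400,sat=s,val=200) if 85<r[2]<125 and -350<r[1]<-100]
E
python3 n.py 2;python3 -c "
from h import *
plan([((.582,.3009,.09),102.8),((.582,.3009,.018),102.8)])
"
```

```text
tcp [0.5722 0.1207 0.2099] q6 0.22 F [-0.3 -0.5 -0.2] gap 0.0856 grip 0.0 t 32.1
tubs
[441.4, 326.9, 97.7, 63.7, -12.7]
[582.8, 301.4, 97.7, 59.7, 12.9]
stack top
[526.2, -196.9, 97.7, 63.7, -8.4]
[526.2, -197.1, 97.9, 63.9, -8.5]
tcp [0.5722 0.1207 0.2099] q6 0.22 F [-0.3 -0.5 -0.2] gap 0.0856 grip 0.0 t 32.1
to [0.582 0.301 0.09 ] (102.8,) slide [16.5, 179.8, 119.8] ang [-0.0, -0.0, -21.2] alt [-0.0, 0.0, 159.0]
to [0.582 0.301 0.018] (102.8,) slide [16.5, 179.9, 191.8] ang [-0.0, -0.0, -21.2] alt [-0.0, 0.0, 159.0]
```

>>> {"op": "jog_arm", "data": {"moves": [{"slide": [16.5,180,0],"angular": [0,0,-21],"fingers": 0},{"slide": [16.5,180,0],"angular": [0,0,-21],"fingers": 0},{"slide": [16.5,180,40],"angular": [0,0,-21],"fingers": 0},{"slide": [16.5,180,80],"angular": [0,0,-21],"fingers": 0},{"slide": [16.5,180,110],"angular": [0,0,-21],"fingers": 0},{"slide": [16.5,180,120],"angular": [0,0,-21],"fingers": 0},{"slide": [16.5,180,120],"angular": [0,0,-21],"fingers": 0},{"slide": [16.5,180,120],"angular": [0,0,-21],"fingers": 0},{"slide": [16.5,180,120],"angular": [0,0,-21],"fingers": 0}]}}

```text
clock: 32.87
tcp_pos: [0.5837, 0.2991, 0.0916]
orientation: [0.001, -0.108, 0.994, -0.0]
wrist_force: [-0.3, -0.4, 0.8]
finger_gap: 0.0853
grip_force: 0.0
```

```bash
python3 -c "
from h import *
[read_camera('side') for i in range(3)]
plan([((.582,.3009,.018),102.8)])
"
```

```text
tcp [0.5847 0.2998 0.0933] q6 0.14 F [-0.7 -0.2  0.8] gap 0.0853 grip 0.0 t 33.0
to [0.582 0.301 0.018] (102.8,) slide [2.8, 1.6, 75.2] ang [0.0, 0.3, -0.4] alt [0.0, -0.0, 180.0]
```

>>> {"op": "jog_arm", "data": {"moves": [{"slide": [3,1.5,30],"angular": [0,0,0],"fingers": 0},{"slide": [3,1.5,55],"angular": [0,0,0],"fingers": 0},{"slide": [3,1.5,70],"angular": [0,0,0],"fingers": 0},{"slide": [3,1.5,74],"angular": [0,0,0],"fingers": 0},{"slide": [3,1.5,74],"angular": [0,0,0],"fingers": 0},{"slide": [3,1.5,74],"angular": [0,0,0],"fingers": 1},{"slide": [3,1.5,74],"angular": [0,0,0],"fingers": 1},{"slide": [3,1.5,74],"angular": [0,0,0],"fingers": 1},{"slide": [3,1.5,74],"angular": [0,0,0],"fingers": 1}]}}

```text
clock: 33.77
tcp_pos: [0.5811, 0.3018, 0.0187]
orientation: [0.002, -0.109, 0.994, 0.0]
wrist_force: [-0.6, -0.7, 6.7]
finger_gap: 0.0651
grip_force: 47.3
```

```bash
python3 g.py 583.3 299.5 12.8 2
```

```text
tub short axis vs tool y -0.2955413762671242 off mm -0.7878104372788046
target tcp [ 0.5229 -0.1947  0.    ] zb 0.14472962881361823
tcp [0.5811 0.3018 0.0187] q6 0.14 F [-0.6 -0.7  6.7] gap 0.0651 grip 47.3 t 33.8
to [ 0.523 -0.195  0.165] (81.5,) slide [163.7, -472.1, -146.8] ang [0.1, 0.2, 21.0] alt [-0.0, 0.0, -159.0]
to [ 0.523 -0.195  0.145] (81.5,) slide [163.8, -472.1, -126.8] ang [0.1, 0.2, 21.0] alt [-0.0, 0.0, -159.0]
```

>>> {"op": "jog_arm", "data": {"moves": [{"slide": [0,0,-40],"angular": [0,0,0],"fingers": 1},{"slide": [0,0,-80],"angular": [0,0,0],"fingers": 1},{"slide": [5,-15,-118],"angular": [0,0,0],"fingers": 1},{"slide": [12,-35,-150],"angular": [0,0,4],"fingers": 1},{"slide": [20,-60,-175],"angular": [0,0,8],"fingers": 1},{"slide": [32,-95,-175],"angular": [0,0,12],"fingers": 1},{"slide": [45,-132,-175],"angular": [0,0,16],"fingers": 1},{"slide": [58,-170,-175],"angular": [0,0,20],"fingers": 1},{"slide": [71,-207,-175],"angular": [0,0,21],"fingers": 1},{"slide": [84,-245,-175],"angular": [0,0,21],"fingers": 1}]}}

```text
clock: 34.6
tcp_pos: [0.5497, 0.0427, 0.1916]
orientation: [0.0, 0.074, 0.997, 0.0]
wrist_force: [-0.4, -0.6, -3.0]
finger_gap: 0.0652
grip_force: 47.6
```

```bash
python3 -c "
from h import *
plan([((.523,-.1947,.195),81.5)])
"
```

```text
tcp [0.5497 0.0427 0.1916] q6 0.08 F [-0.4 -0.6 -3. ] gap 0.0652 grip 47.6 t 34.6
to [ 0.523 -0.195  0.195] (81.5,) slide [-8.7, -238.7, -3.5] ang [0.0, 0.0, 0.0] alt [-0.0, 0.0, -180.0]
```

>>> {"op": "jog_arm", "data": {"moves": [{"slide": [-1.5,-40,0],"angular": [0,0,0],"fingers": 1},{"slide": [-3,-80,0],"angular": [0,0,0],"fingers": 1},{"slide": [-4.5,-120,0],"angular": [0,0,0],"fingers": 1},{"slide": [-6,-160,0],"angular": [0,0,0],"fingers": 1},{"slide": [-7.5,-195,0],"angular": [0,0,0],"fingers": 1},{"slide": [-8,-220,0],"angular": [0,0,0],"fingers": 1},{"slide": [-8,-232,0],"angular": [0,0,0],"fingers": 1},{"slide": [-8,-232,12],"angular": [0,0,0],"fingers": 1},{"slide": [-8,-232,20],"angular": [0,0,0],"fingers": 1},{"slide": [-8,-232,20],"angular": [0,0,0],"fingers": 1}]}}

```text
clock: 35.43
tcp_pos: [0.5228, -0.1855, 0.1692]
orientation: [-0.002, 0.074, 0.997, 0.001]
wrist_force: [0.9, -0.0, -3.9]
finger_gap: 0.0654
grip_force: 47.5
```

```bash
cat > w.py <<'E'
import sys
from h import *
x,y,z=map(float,sys.argv[1:])
[read_camera('side') for i in range(6)]
plan([((x,y,z),81.5)])
E
python3 w.py .5232 -.1950 .1447
```

```text
tcp [ 0.5246 -0.186   0.1718] q6 -0.34 F [-0.9 -0.3 -3.7] gap 0.0654 grip 47.5 t 35.7
to [ 0.523 -0.195  0.145] (81.5,) slide [0.1, -9.1, 27.1] ang [-0.0, 0.1, 0.1] alt [-0.0, -0.0, -180.0]
```

>>> {"op": "jog_arm", "data": {"moves": [{"slide": [0,-5,0],"angular": [0,0,0],"fingers": 1},{"slide": [0,-9.3,8],"angular": [0,0,0],"fingers": 1},{"slide": [0,-9.3,16],"angular": [0,0,0],"fingers": 1},{"slide": [0,-9.3,22],"angular": [0,0,0],"fingers": 1},{"slide": [0,-9.3,22],"angular": [0,0,0],"fingers": 1},{"slide": [0,-9.3,22],"angular": [0,0,0],"fingers": 1}]}}

```text
clock: 36.23
tcp_pos: [0.5221, -0.1955, 0.1482]
orientation: [-0.001, 0.074, 0.997, 0.001]
wrist_force: [0.3, -0.9, -3.3]
finger_gap: 0.0653
grip_force: 47.6
```

```bash
python3 w.py .5232 -.1955 .1447
```

```text
tcp [ 0.523  -0.1958  0.1495] q6 -0.35 F [ 0.2  0.8 -3.9] gap 0.0652 grip 47.6 t 36.5
to [ 0.523 -0.196  0.145] (81.5,) slide [-0.1, 0.3, 4.8] ang [-0.0, 0.0, 0.0] alt [-0.0, -0.0, -180.0]
```

>>> {"op": "jog_arm", "data": {"moves": [{"slide": [0,0,3],"angular": [0,0,0],"fingers": 1},{"slide": [0,0,5.5],"angular": [0,0,0],"fingers": 1},{"slide": [0,0,7],"angular": [0,0,0],"fingers": 1},{"slide": [0,0,7],"angular": [0,0,0],"fingers": 1}]}}

```text
clock: 36.87
tcp_pos: [0.5231, -0.1959, 0.1446]
orientation: [0.001, 0.074, 0.997, -0.0]
wrist_force: [-4.8, 1.5, 11.8]
finger_gap: 0.0653
grip_force: 49.4
```

>>> {"op": "jog_arm", "data": {"moves": [{"slide": [0,0,0],"angular": [0,0,0],"fingers": 0},{"slide": [0,0,0],"angular": [0,0,0],"fingers": 0},{"slide": [0,0,0],"angular": [0,0,0],"fingers": 0},{"slide": [0,0,-40],"angular": [0,0,0],"fingers": 0},{"slide": [0,0,-80],"angular": [0,0,0],"fingers": 0},{"slide": [0,40,-90],"angular": [0,0,0],"fingers": 0},{"slide": [0,80,-90],"angular": [0,0,0],"fingers": 0},{"slide": [0,120,-90],"angular": [0,0,0],"fingers": 0},{"slide": [0,160,-90],"angular": [0,0,0],"fingers": 0},{"slide": [0,200,-90],"angular": [0,0,0],"fingers": 0}]}}

```text
clock: 37.7
tcp_pos: [0.5524, 0.0036, 0.2323]
orientation: [0.0, 0.074, 0.997, 0.0]
wrist_force: [0.7, -2.0, 0.7]
finger_gap: 0.0851
grip_force: 0.0
```

>>> {"op": "jog_arm", "data": {"moves": [{"slide": [40,80,0],"angular": [0,0,0],"fingers": 0},{"slide": [40,80,0],"angular": [0,0,0],"fingers": 0},{"slide": [80,120,0],"angular": [0,0,0],"fingers": 0},{"slide": [80,120,0],"angular": [0,0,0],"fingers": 0},{"slide": [80,120,0],"angular": [0,0,0],"fingers": 0}]}}

```text
clock: 38.12
tcp_pos: [0.488, 0.1359, 0.2321]
orientation: [-0.001, 0.071, 0.997, 0.0]
wrist_force: [-0.9, -0.2, 0.5]
finger_gap: 0.0855
grip_force: 0.0
```

```bash
python3 n.py 3;python3 -c "
from h import *
plan([((.4402,.3285,.09),77.4)])
"
```

```text
tcp [0.4896 0.1344 0.2322] q6 0.25 F [ 0.1 -1.3  0.1] gap 0.0854 grip 0.0 t 38.2
tubs
[441.7, 328.5, 97.6, 61.4, -12.6]
stack top
[526.0, -197.4, 97.7, 63.7, -8.2]
[526.1, -197.6, 98.0, 64.0, -8.2]
tcp [0.4896 0.1344 0.2322] q6 0.25 F [ 0.1 -1.3  0.1] gap 0.0854 grip 0.0 t 38.2
to [0.44  0.328 0.09 ] (77.4,) slide [76.8, 185.0, 142.2] ang [0.0, -0.0, 4.4] alt [0.0, 0.0, -176.0]
```

>>> {"op": "jog_arm", "data": {"moves": [{"slide": [35,84,0],"angular": [0,0,4.4],"fingers": 0},{"slide": [35,84,0],"angular": [0,0,4.4],"fingers": 0},{"slide": [52,125,20],"angular": [0,0,4.4],"fingers": 0},{"slide": [70,165,40],"angular": [0,0,4.4],"fingers": 0},{"slide": [77,185,70],"angular": [0,0,4.4],"fingers": 0},{"slide": [77,185,105],"angular": [0,0,4.4],"fingers": 0},{"slide": [77,185,135],"angular": [0,0,4.4],"fingers": 0},{"slide": [77,185,142],"angular": [0,0,4.4],"fingers": 0},{"slide": [77,185,142],"angular": [0,0,4.4],"fingers": 0}]}}

```text
clock: 38.92
tcp_pos: [0.4406, 0.3252, 0.0874]
orientation: [-0.002, 0.113, 0.994, -0.002]
wrist_force: [-0.1, 0.5, 0.5]
finger_gap: 0.0852
grip_force: 0.0
```

```bash
python3 -c "
from h import *
[read_camera('side') for i in range(4)]
plan([((.4402,.3286,.018),77.4)])
"
```

```text
tcp [0.4443 0.327  0.0927] q6 0.72 F [0.4 0.  1. ] gap 0.0855 grip 0.0 t 39.1
to [0.44  0.329 0.018] (77.4,) slide [4.6, 0.4, 74.7] ang [0.2, 0.2, -0.4] alt [0.0, -0.0, 180.0]
```

>>> {"op": "jog_arm", "data": {"moves": [{"slide": [4,0.5,30],"angular": [0,0,0],"fingers": 0},{"slide": [4,0.5,55],"angular": [0,0,0],"fingers": 0},{"slide": [4,0.5,70],"angular": [0,0,0],"fingers": 0},{"slide": [4,0.5,73],"angular": [0,0,0],"fingers": 0},{"slide": [4,0.5,73],"angular": [0,0,0],"fingers": 0},{"slide": [4,0.5,73],"angular": [0,0,0],"fingers": 1},{"slide": [4,0.5,73],"angular": [0,0,0],"fingers": 1},{"slide": [4,0.5,73],"angular": [0,0,0],"fingers": 1},{"slide": [4,0.5,73],"angular": [0,0,0],"fingers": 1}]}}

```text
clock: 39.87
tcp_pos: [0.44, 0.3291, 0.0195]
orientation: [0.002, 0.112, 0.994, 0.001]
wrist_force: [0.5, -0.2, 6.6]
finger_gap: 0.0655
grip_force: 45.9
```

```bash
python3 g.py 441.5 327.2 -12.6 3
```

```text
tub short axis vs tool y -0.2912592951813906 off mm -0.35558534130868497
target tcp [ 0.5233 -0.1947  0.    ] zb 0.1835280952434986
tcp [0.44   0.3291 0.0195] q6 0.72 F [ 0.5 -0.2  6.6] gap 0.0655 grip 45.9 t 39.9
to [ 0.523 -0.195  0.204] (81.5,) slide [-198.7, -491.5, -184.6] ang [0.1, 0.2, -4.4] alt [0.0, -0.0, 176.0]
to [ 0.523 -0.195  0.184] (81.5,) slide [-198.7, -491.6, -164.6] ang [0.1, 0.2, -4.4] alt [0.0, -0.0, 176.0]
```

>>> {"op": "jog_arm", "data": {"moves": [{"slide": [0,0,-40],"angular": [0,0,0],"fingers": 1},{"slide": [0,0,-80],"angular": [0,0,0],"fingers": 1},{"slide": [0,0,-120],"angular": [0,0,0],"fingers": 1},{"slide": [-6,-15,-157],"angular": [0,0,-1],"fingers": 1},{"slide": [-16,-40,-187],"angular": [0,0,-2],"fingers": 1},{"slide": [-27,-68,-215],"angular": [0,0,-3],"fingers": 1},{"slide": [-42,-105,-215],"angular": [0,0,-4.4],"fingers": 1},{"slide": [-57,-142,-215],"angular": [0,0,-4.4],"fingers": 1},{"slide": [-72,-179,-215],"angular": [0,0,-4.4],"fingers": 1},{"slide": [-87,-216,-215],"angular": [0,0,-4.4],"fingers": 1}]}}

```text
clock: 40.7
tcp_pos: [0.4747, 0.0967, 0.2333]
orientation: [0.001, 0.074, 0.997, 0.0]
wrist_force: [1.3, -1.2, -2.1]
finger_gap: 0.0653
grip_force: 47.2
```

>>> {"op": "jog_arm", "data": {"moves": [{"slide": [-15,-37,0],"angular": [0,0,0],"fingers": 1},{"slide": [-30,-74,0],"angular": [0,0,0],"fingers": 1},{"slide": [-45,-110,0],"angular": [0,0,0],"fingers": 1},{"slide": [-55,-135,0],"angular": [0,0,0],"fingers": 1},{"slide": [-60,-150,0],"angular": [0,0,0],"fingers": 1},{"slide": [-60,-150,0],"angular": [0,0,0],"fingers": 1}]}}

```text
clock: 41.2
tcp_pos: [0.5127, -0.0623, 0.2325]
orientation: [0.001, 0.076, 0.997, -0.001]
wrist_force: [0.2, -0.1, -1.2]
finger_gap: 0.0655
grip_force: 47.2
```

```bash
python3 w.py .5233 -.1950 .215
```

```text
tcp [ 0.5118 -0.0577  0.2324] q6 -0.12 F [-1.1  0.4 -1.8] gap 0.0651 grip 47.2 t 41.5
to [ 0.523 -0.195  0.215] (81.5,) slide [-31.4, -134.2, 17.3] ang [0.0, 0.0, 0.1] alt [-0.0, 0.0, -180.0]
```

>>> {"op": "jog_arm", "data": {"moves": [{"slide": [-9,-37,0],"angular": [0,0,0],"fingers": 1},{"slide": [-17,-72,0],"angular": [0,0,0],"fingers": 1},{"slide": [-24,-102,0],"angular": [0,0,0],"fingers": 1},{"slide": [-29,-122,0],"angular": [0,0,0],"fingers": 1},{"slide": [-31,-134,0],"angular": [0,0,0],"fingers": 1},{"slide": [-31,-134,5],"angular": [0,0,0],"fingers": 1},{"slide": [-31,-134,17],"angular": [0,0,0],"fingers": 1},{"slide": [-31,-134,27],"angular": [0,0,0],"fingers": 1},{"slide": [-31,-134,37],"angular": [0,0,0],"fingers": 1},{"slide": [-31,-134,37],"angular": [0,0,0],"fingers": 1}]}}

```text
clock: 42.33
tcp_pos: [0.5216, -0.194, 0.1926]
orientation: [-0.002, 0.073, 0.997, 0.001]
wrist_force: [-0.6, -0.3, -2.8]
finger_gap: 0.0651
grip_force: 47.1
```

```bash
python3 w.py .5233 -.1957 .1835
```

```text
tcp [ 0.5234 -0.196   0.1959] q6 -0.35 F [ 1.4 -0.4 -2.4] gap 0.0651 grip 47.1 t 42.6
to [ 0.523 -0.196  0.184] (81.5,) slide [0.2, 0.3, 12.4] ang [-0.0, 0.1, 0.0] alt [-0.0, -0.0, -180.0]
```

>>> {"op": "jog_arm", "data": {"moves": [{"slide": [0,0,4],"angular": [0,0,0],"fingers": 1},{"slide": [0,0,8],"angular": [0,0,0],"fingers": 1},{"slide": [0,0,11],"angular": [0,0,0],"fingers": 1},{"slide": [0,0,13],"angular": [0,0,0],"fingers": 1},{"slide": [0,0,13],"angular": [0,0,0],"fingers": 1},{"slide": [0,0,13],"angular": [0,0,0],"fingers": 1}]}}

```text
clock: 43.13
tcp_pos: [0.523, -0.196, 0.1835]
orientation: [0.001, 0.074, 0.997, -0.0]
wrist_force: [-3.5, 1.1, 7.0]
finger_gap: 0.0651
grip_force: 48.4
```

```bash
python3 w.py .5233 -.1957 .1835
```

```text
tcp [ 0.523  -0.1961  0.1835] q6 -0.35 F [-3.7  0.2  7.4] gap 0.0651 grip 48.4 t 43.4
to [ 0.523 -0.196  0.184] (81.5,) slide [-0.3, 0.4, 0.0] ang [-0.0, 0.1, 0.0] alt [-0.0, -0.0, -180.0]
```

Contact. Release, lift and retreat to the left.

>>> {"op": "jog_arm", "data": {"moves": [{"slide": [0,0,0],"angular": [0,0,0],"fingers": 0},{"slide": [0,0,0],"angular": [0,0,0],"fingers": 0},{"slide": [0,0,0],"angular": [0,0,0],"fingers": 0},{"slide": [0,0,-35],"angular": [0,0,0],"fingers": 0},{"slide": [0,0,-70],"angular": [0,0,0],"fingers": 0},{"slide": [0,35,-90],"angular": [0,0,0],"fingers": 0},{"slide": [0,75,-90],"angular": [0,0,0],"fingers": 0},{"slide": [0,115,-90],"angular": [0,0,0],"fingers": 0},{"slide": [0,155,-90],"angular": [0,0,0],"fingers": 0},{"slide": [0,195,-90],"angular": [0,0,0],"fingers": 0}]}}

```text
clock: 44.27
tcp_pos: [0.5519, -0.0016, 0.2723]
orientation: [0.0, 0.074, 0.997, 0.0]
wrist_force: [0.7, -0.4, -0.2]
finger_gap: 0.0855
grip_force: 0.0
```

>>> {"op": "jog_arm", "data": {"moves": [{"slide": [0,250,0],"angular": [0,0,0],"fingers": 0},{"slide": [0,250,0],"angular": [0,0,0],"fingers": 0},{"slide": [0,250,0],"angular": [0,0,0],"fingers": 0},{"slide": [0,250,0],"angular": [0,0,0],"fingers": 0},{"slide": [0,250,0],"angular": [0,0,0],"fingers": 0},{"slide": [0,250,0],"angular": [0,0,0],"fingers": 0},{"slide": [0,250,0],"angular": [0,0,0],"fingers": 0},{"slide": [0,250,0],"angular": [0,0,0],"fingers": 0}]}}

```text
clock: 44.93
tcp_pos: [0.5883, 0.2466, 0.271]
orientation: [-0.001, 0.072, 0.997, -0.0]
wrist_force: [1.1, -0.1, 0.4]
finger_gap: 0.0853
grip_force: 0.0
```

```bash
python3 n.py 4;python3 - <<'E'
from h import *
t=read_camera('top');s=read_camera('side')
A=cv2.resize(t['color'][130:230,355:505,::-1],None,fx=2.66,fy=2.66,interpolation=cv2.INTER_CUBIC);B=cv2.resize(s['color'][180:330,300:460,::-1],(399,374),interpolation=cv2.INTER_CUBIC)
A=cv2.copyMakeBorder(A,0,374-A.shape[0],0,0,cv2.BORDER_CONSTANT);cv2.imwrite('pics/f.png',np.hstack([A,B]))
E
```

```text
tcp [0.5883 0.245  0.2714] q6 0.41 F [ 0.1 -0.5 -0.5] gap 0.0855 grip 0.0 t 45.0
tubs
stack top
[524.8, -197.3, 97.4, 63.6, -8.2]
[525.0, -197.4, 97.7, 63.7, -8.2]
```

View pics/f.png

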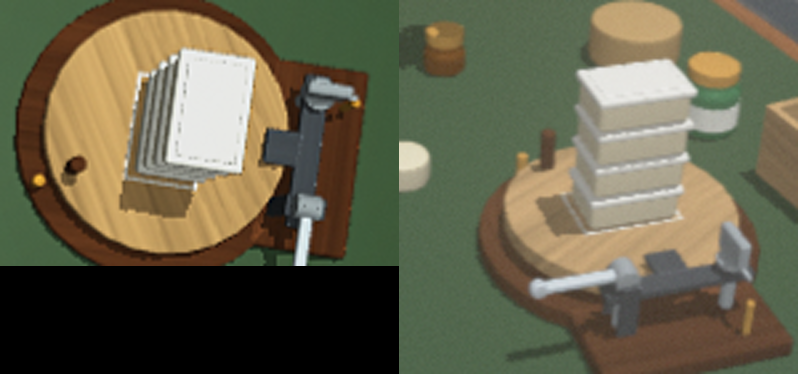

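The last picture shows a straight column of four tubs, with outline lines showing around its foot at (570,225) and (680,215). The lever is closed at (540,287), the nut pointer is at the pin, and the post is by the stud.

```bash
python3 -c "
from workcell import *
print(hand_in())"
```

```text
the job is handed in; nothing more can be done
None
```

I handed the job in after about 45 s of robot time: the platform is turned to the index stud, the nut is tightened to the pin, the lever is fully closed, and all four white tubs are stacked inside the outline; by camera, the stack sits about 2 mm off the outline's centre, within the 3 mm margin, and no result came back from the judging.

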